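Make up a packing pile to the height gauge for propping a printer's gantry

ROBOT

A 6-joint arm with a two-finger parallel gripper is mounted at the origin on the work surface. World frame = base frame: x ahead of the robot, y to its left, z up, the work surface at z = 0. Lengths are in m, angles in rad, forces in N, time in s.
With the tool pointing down it reaches from about 0.3 to 0.875 m from the base axis. Payload 6.4 kg.
Tool frame: the origin (TCP) lies between the finger pads; the fingertips stand 22 mm ahead of it and the grasp point (between the pads) lies 3 mm ahead of it; z points along the fingers, y is the line along which they close (so a half turn about z gives the same grasp; the last joint's range is limited). The gripper opens to 85 mm and grips with 20 to 120 N. Pads are 22 mm wide; open, the fingers measure 114 mm over their backs; the gripper's body (76 mm by 85 mm) begins 54 mm behind the grasp point. The pads swing forward as they close: fully open they stand 13 mm farther back than shut.
Start: joints at [0.914, 0.181, 1.607, -0, 1.354, -0.206], TCP at [0.251, 0.518, 0.223] pointing down, gripper open.
Joint ranges: [-2.99, 2.99], [-0.89, 2.07], [0.3, 2.58], [-1.14, 4.28], [0, 2.63], [-3.12, 3.12]. Speed limits (rad/s): [2.57, 2.57, 3.01, 3.14, 3.14, 3.14].

INTERFACE

Orientations are given as a unit quaternion [w, x, y, z].
In Python, from bench import ctrl, imaging, workorder gives the robot as it stands.
- The arm moves only by the shell command python3 -m pendant 'ROWS' [OPENING]. ROWS is JSON, a list of rows, each a list of 4 numbers: the shift along the tool's x, y, z in cm, then the turn about the tool's z in degrees. In form: [[dx, dy, dz, roll], ...]. A call has 1 to 12 rows; each row is the pose to reach, as a shift and turn from the pose commanded when the call began, along the tool's axes at that moment; what a row does not reach only later rows make up. A row lasts 1/12 s, in which the tool goes at most 41.7 mm and 7.16 degrees, less where a joint would pass 70% of its speed; a pose out of reach is approached as far as the arm can. A call with a gripper value outside its range is refused whole. OPENING is the opening, from 0 (shut) to 1 (fully open), set as the call begins (- or left out, the last holds). The fingers move at their own pace and stop on an object; the grip force is fixed at half the most. Time passes only in rows, so rows that repeat a pose let the fingers close. It gives the time, the measured TCP pose, the force, the opening and the grip force at its end, in the units of the state.
- ctrl.get_obs(): the state, without advancing time (a new reading comes with each control period).
- imaging.camera(name): name is "scene" or "top" or "wrist"; returns the picture (420x560x3 uint8, red, green, blue); there is no depth.
- imaging.camera_info(name): a dict with "K" (3x3 intrinsics, pixels), "k1" (the pictures are not rectified: a ray, as slopes to the right and down, at radius r is drawn at 1 + k1 r^2 times it, then the intrinsics apply), "T" (4x4, takes a point from camera to world coordinates); the wrist camera has in their place "tool_from_camera" (4x4, takes a point from camera to tool coordinates, whose origin is the TCP and whose axes are the flange's). Camera axes: x right, y up, looking along -z (the intrinsics and any distortion apply to the point x, -y, -z); pixel columns grow to the right and rows downward; lengths in m; the calibration is good to about 2 mm. A picture is of the moment at which its call begins: read the wrist's pose just before it. camera_info takes no time and is no camera call.
- workorder.hand_in(): hands the job in; it is judged then, once.
The state is a dict: "time_s": time; "q": joint angles; "dq": joint speeds; "joint_efforts": joint torques, N m; "eef_pos": TCP position; "eef_rot": TCP orientation; "wrist_force": force on the tool from outside, world axes, zero at the start; "torque": the same for the moment, N m; "opening": opening from 0.0 (shut) to 1.0 (fully open); "grasp_force": force on a finger pad.
Only numpy, scipy, OpenCV 4.12 (cv2) and the standard library are available. Lean on these libraries where they do the work, as an engineer would, in place of code of your own. Each camera call takes 0.05 s, during which the arm holds its last target. There are 200 camera calls.

TASK

Make up the packing pile that will prop the printer's gantry: stack the plywood plates flat on one another in the fixture, centred on their place and lengthways along its two stop posts, until the top of the pile is level with the white marker block of the height gauge (between the block's lower and upper edges), and leave spare plates on the table. Then stand the aluminium profile on the fixture's board along the pile's open side and push it flush against the pile's long edge, roughly centred on it, so that all plates are squared up against the stop posts. Last, stand the steel weight upright on the middle of the pile; leave the gauge's setting and the spool, bottle and scraper alone.

Things in the scene. Friction and masses are not known exactly. Their poses are not given: they have to be found in the camera images.
- plate1: Plywood packing plate, 140 (own x) x 50 (own y) x 12 (z) mm, about 60 g, lying flat on the table. Origin: centre of its underside. All plates are alike. Five or six are there; absent ones read None.
- plate2: Plywood packing plate, 140 (own x) x 50 (own y) x 12 (z) mm, about 60 g, lying flat on the table. Origin: centre of its underside. All plates are alike. Five or six are there; absent ones read None.
- plate3: Plywood packing plate, 140 (own x) x 50 (own y) x 12 (z) mm, about 60 g, lying flat on the table. Origin: centre of its underside. All plates are alike. Five or six are there; absent ones read None.
- plate4: Plywood packing plate, 140 (own x) x 50 (own y) x 12 (z) mm, about 60 g, lying flat on the table. Origin: centre of its underside. All plates are alike. Five or six are there; absent ones read None.
- plate5: Plywood packing plate, 140 (own x) x 50 (own y) x 12 (z) mm, about 60 g, lying flat on the table. Origin: centre of its underside. All plates are alike. Five or six are there; absent ones read None.
- plate6: Plywood packing plate, 140 (own x) x 50 (own y) x 12 (z) mm, about 60 g, lying flat on the table. Origin: centre of its underside. All plates are alike. Five or six are there; absent ones read None.
- fixture: Fixture fixed to the table. Origin: on the table under the middle of the pile's place. x: along the pile, away from the robot; y: left, to the open side. Board 12 mm thick, x -105..130, y -50..110 mm. Two stop posts (14 mm square, tops 73 mm over the table) at x = -56 and 56 fill y -39..-25: a pile against them has its middle at y = 0. Gauge upright (14 x 20, 112 mm high) at x 112, y 0.
- seat (a point): Middle of the pile's place on the top face of the fixture's board (12 mm over the table), axes as the fixture's: where the underside of the lowest plate is centred when the pile is against the stop posts with its length along the fixture's x.
- mark (a point): Mid-height, facing the pile, of the white marker block on the gauge's upright. The block is 16 mm tall (8 above and 8 below this point), 30 wide, at the pile's far end, 12 mm clear of a centred plate. Its height varies, 38 to 62 mm over the seat; it is clamped: leave it so.
- bar_mid (a point): Centre of the straightedge: an aluminium square profile, 240 mm long (own x), 50 x 50 mm in section, about 0.35 kg, lying on the table left of the fixture. Any long face will do. Flush against a pile that is against the stops, its centre is 50 mm along the fixture's +y from the seat and 25 mm over it.
- weight: Round steel hold-down weight, about 0.42 kg, standing upright: body 40 mm across and 40 mm high, with a knob 22 mm across and 28 mm high on top (68 mm in all). Origin: centre of its underside. Gripped by its knob, with the fingertips above the body.
- spool: Bystander: filament spool lying flat, 140 mm across, 60 mm high. Leave alone. Origin: centre of its underside.
- bottle: Bystander: white bottle, 56 mm across, 100 mm high, upright. Leave alone. Origin: centre of its underside.
- scraper: Bystander: print scraper (spatula), about 200 mm long, lying flat. Leave alone.
There are look-alikes about, which are no part of the job. What is shaped like the plate6 but pink or turquoise is not meant.

How it is judged:
On the way, in this order (a step that is already met when the one before it is completed fails the run):
1. the plates are stacked in the fixture, let go, and the pile's top is level with the marker block ((horizontal distance between plate1 and seat above 0.15 m or z of plate1 in the frame of seat below -0.006 m or (x of plate1 in the frame of seat between -0.03 and 0.03 m and y of plate1 in the frame of seat between -0.029 and 0.03 m and angle between the x axis of plate1 and the x axis of fixture, either way round below 0.2 rad and angle between plate1's own z axis and vertical below 0.07 rad and z of plate1 in the frame of mark below -0.003 m)) and (horizontal distance between plate2 and seat above 0.15 m or z of plate2 in the frame of seat below -0.006 m or (x of plate2 in the frame of seat between -0.03 and 0.03 m and y of plate2 in the frame of seat between -0.029 and 0.03 m and angle between the x axis of plate2 and the x axis of fixture, either way round below 0.2 rad and angle between plate2's own z axis and vertical below 0.07 rad and z of plate2 in the frame of mark below -0.003 m)) and (horizontal distance between plate3 and seat above 0.15 m or z of plate3 in the frame of seat below -0.006 m or (x of plate3 in the frame of seat between -0.03 and 0.03 m and y of plate3 in the frame of seat between -0.029 and 0.03 m and angle between the x axis of plate3 and the x axis of fixture, either way round below 0.2 rad and angle between plate3's own z axis and vertical below 0.07 rad and z of plate3 in the frame of mark below -0.003 m)) and (horizontal distance between plate4 and seat above 0.15 m or z of plate4 in the frame of seat below -0.006 m or (x of plate4 in the frame of seat between -0.03 and 0.03 m and y of plate4 in the frame of seat between -0.029 and 0.03 m and angle between the x axis of plate4 and the x axis of fixture, either way round below 0.2 rad and angle between plate4's own z axis and vertical below 0.07 rad and z of plate4 in the frame of mark below -0.003 m)) and (horizontal distance between plate5 and seat above 0.15 m or z of plate5 in the frame of seat below -0.006 m or (x of plate5 in the frame of seat between -0.03 and 0.03 m and y of plate5 in the frame of seat between -0.029 and 0.03 m and angle between the x axis of plate5 and the x axis of fixture, either way round below 0.2 rad and angle between plate5's own z axis and vertical below 0.07 rad and z of plate5 in the frame of mark below -0.003 m)) and (horizontal distance between plate6 and seat above 0.15 m or z of plate6 in the frame of seat below -0.006 m or (x of plate6 in the frame of seat between -0.03 and 0.03 m and y of plate6 in the frame of seat between -0.029 and 0.03 m and angle between the x axis of plate6 and the x axis of fixture, either way round below 0.2 rad and angle between plate6's own z axis and vertical below 0.07 rad and z of plate6 in the frame of mark below -0.003 m)) and ((horizontal distance between plate1 and seat below 0.05 m and z of plate1 in the frame of mark between -0.021 and -0.003 m) or (horizontal distance between plate2 and seat below 0.05 m and z of plate2 in the frame of mark between -0.021 and -0.003 m) or (horizontal distance between plate3 and seat below 0.05 m and z of plate3 in the frame of mark between -0.021 and -0.003 m) or (horizontal distance between plate4 and seat below 0.05 m and z of plate4 in the frame of mark between -0.021 and -0.003 m) or (horizontal distance between plate5 and seat below 0.05 m and z of plate5 in the frame of mark between -0.021 and -0.003 m) or (horizontal distance between plate6 and seat below 0.05 m and z of plate6 in the frame of mark between -0.021 and -0.003 m)) and contact force between the fingers and plate1 below 0.3 N and contact force between the fingers and plate2 below 0.3 N and contact force between the fingers and plate3 below 0.3 N and contact force between the fingers and plate4 below 0.3 N and contact force between the fingers and plate5 below 0.3 N and contact force between the fingers and plate6 below 0.3 N), for 0.2 s.
2. the profile stands flush along the pile's open edge and the plates are squared against the stops ((horizontal distance between plate1 and seat above 0.15 m or z of plate1 in the frame of seat below -0.006 m or (x of plate1 in the frame of seat between -0.02 and 0.02 m and y of plate1 in the frame of seat between -0.005 and 0.006 m and angle between the x axis of plate1 and the x axis of fixture, either way round below 0.07 rad and angle between plate1's own z axis and vertical below 0.07 rad and z of plate1 in the frame of mark below -0.003 m)) and (horizontal distance between plate2 and seat above 0.15 m or z of plate2 in the frame of seat below -0.006 m or (x of plate2 in the frame of seat between -0.02 and 0.02 m and y of plate2 in the frame of seat between -0.005 and 0.006 m and angle between the x axis of plate2 and the x axis of fixture, either way round below 0.07 rad and angle between plate2's own z axis and vertical below 0.07 rad and z of plate2 in the frame of mark below -0.003 m)) and (horizontal distance between plate3 and seat above 0.15 m or z of plate3 in the frame of seat below -0.006 m or (x of plate3 in the frame of seat between -0.02 and 0.02 m and y of plate3 in the frame of seat between -0.005 and 0.006 m and angle between the x axis of plate3 and the x axis of fixture, either way round below 0.07 rad and angle between plate3's own z axis and vertical below 0.07 rad and z of plate3 in the frame of mark below -0.003 m)) and (horizontal distance between plate4 and seat above 0.15 m or z of plate4 in the frame of seat below -0.006 m or (x of plate4 in the frame of seat between -0.02 and 0.02 m and y of plate4 in the frame of seat between -0.005 and 0.006 m and angle between the x axis of plate4 and the x axis of fixture, either way round below 0.07 rad and angle between plate4's own z axis and vertical below 0.07 rad and z of plate4 in the frame of mark below -0.003 m)) and (horizontal distance between plate5 and seat above 0.15 m or z of plate5 in the frame of seat below -0.006 m or (x of plate5 in the frame of seat between -0.02 and 0.02 m and y of plate5 in the frame of seat between -0.005 and 0.006 m and angle between the x axis of plate5 and the x axis of fixture, either way round below 0.07 rad and angle between plate5's own z axis and vertical below 0.07 rad and z of plate5 in the frame of mark below -0.003 m)) and (horizontal distance between plate6 and seat above 0.15 m or z of plate6 in the frame of seat below -0.006 m or (x of plate6 in the frame of seat between -0.02 and 0.02 m and y of plate6 in the frame of seat between -0.005 and 0.006 m and angle between the x axis of plate6 and the x axis of fixture, either way round below 0.07 rad and angle between plate6's own z axis and vertical below 0.07 rad and z of plate6 in the frame of mark below -0.003 m)) and ((horizontal distance between plate1 and seat below 0.05 m and z of plate1 in the frame of mark between -0.021 and -0.003 m) or (horizontal distance between plate2 and seat below 0.05 m and z of plate2 in the frame of mark between -0.021 and -0.003 m) or (horizontal distance between plate3 and seat below 0.05 m and z of plate3 in the frame of mark between -0.021 and -0.003 m) or (horizontal distance between plate4 and seat below 0.05 m and z of plate4 in the frame of mark between -0.021 and -0.003 m) or (horizontal distance between plate5 and seat below 0.05 m and z of plate5 in the frame of mark between -0.021 and -0.003 m) or (horizontal distance between plate6 and seat below 0.05 m and z of plate6 in the frame of mark between -0.021 and -0.003 m)) and y of bar_mid in the frame of seat between 0.046 and 0.055 m and x of bar_mid in the frame of seat between -0.065 and 0.065 m and z of bar_mid in the frame of seat between 0.021 and 0.029 m and angle between the x axis of bar_mid and the x axis of fixture, either way round below 0.05 rad), for 0.2 s.
3. the weight stands on the pile (horizontal distance between weight and seat below 0.022 m and z of weight in the frame of mark between -0.01 and 0.01 m and angle between weight's own z axis and vertical below 0.1 rad and contact force between the fingers and weight below 0.3 N), for 0.2 s.
At the end, for the whole second after the job is handed in: Pile top within 9 mm of the marker's middle; plates flat in the pile (20 mm along, 6 mm across, 0.07 rad) or off the board; profile on the board within 5 mm of flush, 0.05 rad, 65 mm of centred; weight upright on the pile within 22 mm of its middle; at rest (all of step 2 and horizontal distance between weight and seat below 0.022 m and z of weight in the frame of mark between -0.01 and 0.01 m and angle between weight's own z axis and vertical below 0.1 rad and linear speed of each of weight, bar below 0.02 m/s); the robot touches nothing.
It fails at once if the gauge's setting is disturbed (distance of mark from where it was at the start of the episode above 0.004 m).
It fails at once if the spool is disturbed (distance of spool from where it was at the start of the episode above 0.03 m).
It fails at once if the bottle is disturbed (distance of bottle from where it was at the start of the episode above 0.03 m).
It fails at once if the scraper is disturbed (distance of scraper from where it was at the start of the episode above 0.03 m).
Of plate1, plate2, plate3, plate4, plate5, plate6 only 5 to 6 are there at a start; the rules pass over those that are not, and their reading is None.
At some moment in a run one of bar may be knocked a few centimetres aside while the robot is not near it.
Once in a run the grip may slacken for a moment while it holds something.
It also fails if it takes over 208 s, if anything falls off the work surface, if the arm or the gripper's body presses on something with over 40 N, if the wrist force passes 120 N, or if a joint passes its speed limit or range.

## Working session

There is one attempt and no reset: what is moved stays moved. The work goes in short steps, Python scripts to look and compute and a shell command to move; the robot and the scene stay as the last step left them, time stands still between calls to the robot, and variables do not carry over. Pictures are saved under pics/ and viewed, at most 14 in all, crops included, and the job is handed in when it is done.

```bash
ls; mkdir -p pics
cat > h.py <<'E'
import numpy as np, cv2
from bench import ctrl, imaging, workorder
from scipy.spatial.transform import Rotation as R
def snap(name,fn=None):
    o=ctrl.get_obs(); im=imaging.camera(name); ci=imaging.camera_info(name)
    if name=="wrist":
        T=np.eye(4); q=o["eef_rot"]; T[:3,:3]=R.from_quat([q[1],q[2],q[3],q[0]]).as_matrix(); T[:3,3]=o["eef_pos"]
        Tc=T@np.array(ci["tool_from_camera"])
    else: Tc=np.array(ci["T"])
    if fn: cv2.imwrite("pics/"+fn,im[:,:,::-1])
    return im,(np.array(ci["K"]),float(ci["k1"]),Tc)
def ray(cam,uv):
    K,k1,T=cam; uv=np.atleast_2d(np.array(uv,float))
    n=cv2.undistortPoints(uv[:,None],K,np.array([k1,0,0,0,0]))[:,0]
    d=np.c_[n[:,0],-n[:,1],-np.ones(len(n))]@T[:3,:3].T
    return T[:3,3],d
def px2w(cam,uv,z):
    o,d=ray(cam,uv); return o+d*((z-o[2])/d[:,2])[:,None]
def w2px(cam,P):
    K,k1,T=cam; p=(np.atleast_2d(P)-T[:3,3])@T[:3,:3]; n=np.c_[p[:,0]/-p[:,2],-p[:,1]/-p[:,2]]
    n=n*(1+k1*(n**2).sum(1))[:,None]; return np.c_[n[:,0]*K[0,0]+K[0,2],n[:,1]*K[1,1]+K[1,2]]
E
python3 - <<'E'
from h import *
for n in("top","scene"):
    im,c=snap(n,n+"0.png"); print(n,c)
o=ctrl.get_obs();print(o)
E
```

```text
pics
top (array([[387.12316311,   0.        , 279.28473332],
       [  0.        , 387.12316311, 214.64670209],
       [  0.        ,   0.        ,   1.        ]]), -0.04953927266512019, array([[ 0.07319495,  0.97563739, -0.20681921,  0.30469752],
       [-0.99729949,  0.07285396, -0.00927493, -0.05884231],
       [ 0.00601863,  0.20693957,  0.97833521,  1.24619678],
       [ 0.        ,  0.        ,  0.        ,  1.        ]]))
scene (array([[532.78434469,   0.        , 276.98857379],
       [  0.        , 532.78434469, 200.7974084 ],
       [  0.        ,   0.        ,   1.        ]]), -0.011463595182460732, array([[ 0.45583911, -0.57174295,  0.68214419,  1.52658689],
       [ 0.8897834 ,  0.27354167, -0.3653224 , -0.59555887],
       [ 0.02227565,  0.77348882,  0.63341838,  0.9912376 ],
       [ 0.        ,  0.        ,  0.        ,  1.        ]]))
{'time_s': 0.1, 'q': array([ 9.13717148e-01,  1.81492671e-01,  1.60788109e+00,  9.23714555e-06,
        1.35378916e+00, -2.06304381e-01]), 'dq': array([ 8.86794645e-04, -2.26784195e-03, -2.13762780e-03,  2.28014943e-03,
        1.31739786e-05,  2.26315258e-04]), 'joint_efforts': array([-3.69129630e-04, -4.45880985e+01, -3.52237308e+01, -2.78591924e-04,
        4.24679994e-03,  4.58540129e-06]), 'eef_pos': array([0.25018252, 0.51717233, 0.22267268]), 'eef_rot': array([-3.32602627e-04,  2.23484884e-01,  9.74707079e-01, -7.11219539e-04]), 'wrist_force': array([-1.1125701 , -0.96056946, -0.16588714]), 'torque': array([-0.00273287,  0.00666691,  0.01460572]), 'grasp_force': 0.0, 'opening': 1.0006289518119016}
```

View pics/top0.png

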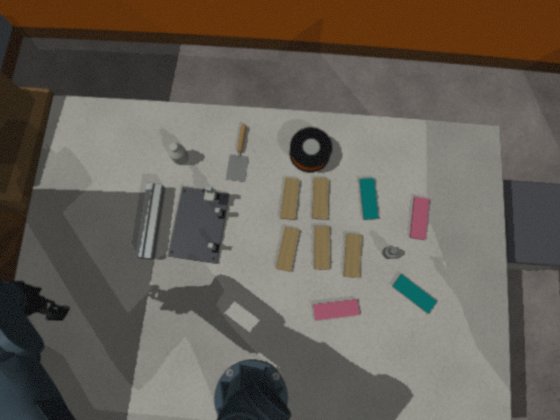

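View pics/scene0.png

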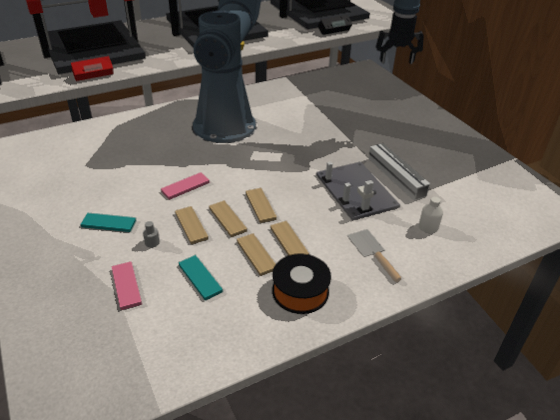

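The top view shows five wooden plates at about (290,198), (320,198), (288,248), (322,247) and (353,255). The board is at (200,225), the bar at (150,220) and the weight at (392,252). I'll measure these next.

Run:
```python
from h import *
im,c=snap("top"); 
hsv=cv2.cvtColor(im,cv2.COLOR_RGB2HSV)
def blobs(m,z,amin):
    m=cv2.morphologyEx(m,cv2.MORPH_OPEN,np.ones((3,3)))
    for k in cv2.findContours(m,0,2)[0]:
        if cv2.contourArea(k)<amin: continue
        w=px2w(c,k[:,0].astype(float),z)[:,:2].astype(np.float32)*1000
        r=cv2.minAreaRect(w); b=cv2.boxPoints(r); e=[b[1]-b[0],b[2]-b[1]]; e=max(e,key=np.linalg.norm)
        print(np.round(r[0],1),np.round(r[1],1),"long ang",round(np.degrees(np.arctan2(e[1],e[0]))%180,1), np.round(k[:,0].mean(0)))
print("wood");blobs(cv2.inRange(hsv,(10,90,80),(28,255,255)),0.012,300)
print("board");blobs(cv2.inRange(im,(0,0,0),(90,90,95)),0.012,800)
cv2.imwrite("pics/fix.png",cv2.resize(im[165:275,120:250],None,fx=6,fy=5.4,interpolation=2)[:,:,::-1])
# scene crop
im,c=snap("scene"); cv2.imwrite("pics/fixs.png",cv2.resize(im[130:240,300:450],None,fx=5.3,fy=5.3,interpolation=2)[:,:,::-1])
```

```text
wood
[ 451.6 -290.1] [ 44.7 133.6] long ang 177.9 [354. 252.]
[457.7 -81.3] [ 44.4 133.9] long ang 172.5 [288. 248.]
[ 469.2 -190.2] [132.4  42.2] long ang 3.1 [325. 245.]
[ 632.1 -177.2] [131.5  45. ] long ang 1.1 [323. 199.]
[624.  -77.3] [ 44.  133.1] long ang 177.2 [290. 196.]
[1280.8   -2.1] [ 273.9 2174.7] long ang 94.5 [265.  38.]
board
[515.8 206.2] [167.4 234.7] long ang 175.6 [203. 222.]
[ 369.4 -875.8] [199.1 767.9] long ang 177.0 [525. 290.]
[ 799.1 -144.6] [160.7 163.7] long ang 178.2 [315. 151.]
[1074.4   66.4] [263.6 148. ] long ang 56.6 [257.  76.]
[604.5 -10.2] [1413.8 2124. ] long ang 92.1 [247. 254.]
```

View pics/fix.png

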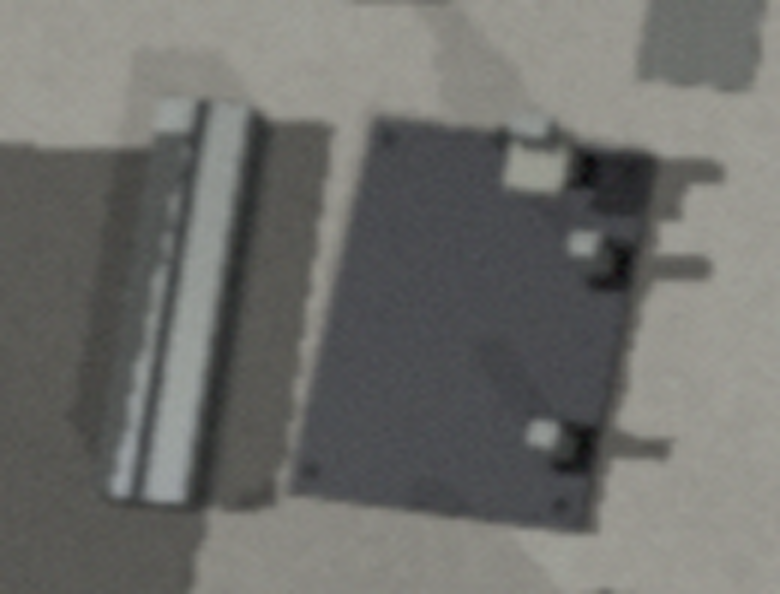

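View pics/fixs.png

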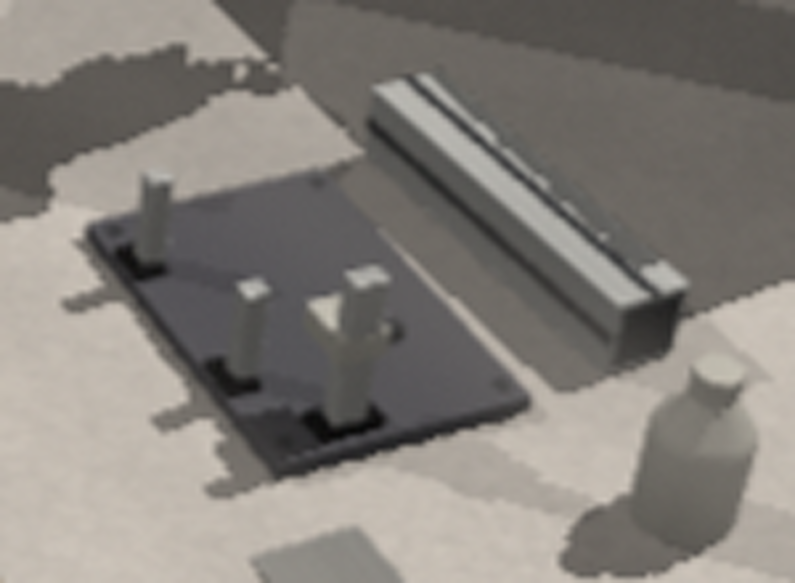

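The crops give the board's corners and the tops of both posts. The marker block sits part-way up the upright. I'll fit the fixture pose from these.

```bash
cat >> h.py <<'E'
def fit(F,W):
    F=np.array(F,float);W=np.array(W)[:,:2];a=F.mean(0);b=W.mean(0);f=F-a;w=W-b
    th=np.arctan2((f[:,0]*w[:,1]-f[:,1]*w[:,0]).sum(),(f*w).sum())
    M=np.array([[np.cos(th),-np.sin(th)],[np.sin(th),np.cos(th)]]); t=b-M@a
    return t,th,W-(F@M.T+t)
def go(x,y,z,ang=None):
    "print shift in tool cm to target; ang = wanted world angle (deg) of tool y (mod 180)"
    o=ctrl.get_obs();q=o["eef_rot"];M=R.from_quat([q[1],q[2],q[3],q[0]]).as_matrix()
    d=M.T@(np.array([x,y,z])-o["eef_pos"])*100; a=np.degrees(np.arctan2(M[1,1],M[0,1]))
    r=0 if ang is None else -((ang-a+90)%180-90)
    print("go",np.round(d,2),"roll",round(r,1),"| now",np.round(o["eef_pos"],4),"tooly",round(a,2),"t",round(o["time_s"],1),"dist rows",round(np.linalg.norm(d)/4.17,1))
def st():
    o=ctrl.get_obs();print("F",np.round(o["wrist_force"],1),"grip",round(o["grasp_force"],1),"op",round(o["opening"],3))
E
python3 - <<'E'
from h import *
ci=imaging.camera_info("top");c=(np.array(ci["K"]),ci["k1"],np.array(ci["T"]))
f=lambda p:np.array(p)/[6,5.4]+[120,165]-[.42,.41]
A=px2w(c,f([(378,118),(655,152),(597,530),(290,490)]),.012)
B=px2w(c,f([(540,436),(583,245)]),.073)
U=px2w(c,f([(531,130)]),.112)
F=np.array([(130,110),(130,-50),(-105,-50),(-105,110),(-56,-32),(56,-32),(112,0)])/1e3
t,th,res=fit(F,np.r_[A,B,U]);print(t,np.degrees(th));print(np.round(res*1000,1))
print(imaging.camera_info("wrist"))
go(*(t+np.array([-.05,.0])),.30,90+np.degrees(th))
E
```

```text
[0.50058388 0.18107014] -3.7930526943256035
[[-0.5 -2.6]
 [-0.1  1.9]
 [ 3.  -5.9]
 [ 3.4  0.4]
 [-1.1  4.4]
 [-1.3  1.7]
 [-3.5  0. ]]
{'K': array([[349.06242415,   0.        , 279.00023335],
       [  0.        , 349.06242415, 206.79123634],
       [  0.        ,   0.        ,   1.        ]]), 'k1': 0.026357251615244548, 'tool_from_camera': array([[-5.21770385e-04,  9.63756587e-01,  2.66782624e-01,
         6.72060244e-02],
       [ 9.99999184e-01,  8.14025399e-04, -9.84893161e-04,
        -6.80134047e-04],
       [-1.16636510e-03,  2.66781892e-01, -9.63756225e-01,
        -1.50463809e-01],
       [ 0.00000000e+00,  0.00000000e+00,  0.00000000e+00,
         1.00000000e+00]])}
go [-32.67 -21.55  -7.69] roll -22.0 | now [0.2503 0.5173 0.2229] tooly 64.17 t 0.2 dist rows 9.6
```

```bash
python3 -m pendant '[[-10,-7,-7.7,-7],[-20,-14,-7.7,-14],[-30,-20,-7.7,-21],[-32,-21.5,-7.7,-22],[-32,-21.5,-7.7,-22],[-32,-21.5,-7.7,-22],[-32,-21.5,-7.7,-22],[-32,-21.5,-7.7,-22],[-32,-21.5,-7.7,-22],[-32,-21.5,-7.7,-22],[-32,-21.5,-7.7,-22],[-32,-21.5,-7.7,-22]]' 1
python3 - <<'E'
from h import *
im,c=snap("wrist","w1.png")
cv2.imwrite("pics/w1.png",cv2.resize(im,(784,588),interpolation=2)[:,:,::-1]); go(.45,.18,.22,86.2)
E
```

```text
time_s: 1.2
eef_pos: [0.4455, 0.1834, 0.3005]
eef_rot: [-0.0, 0.035, 0.999, 0.0]
wrist_force: [-0.7, 0.6, -0.1]
opening: 1.003
grasp_force: 0.0
go [-0.56 -0.41  8.02] roll -0.1 | now [0.4448 0.1844 0.3002] tooly 86.08 t 1.2 dist rows 1.9
```

View pics/w1.png

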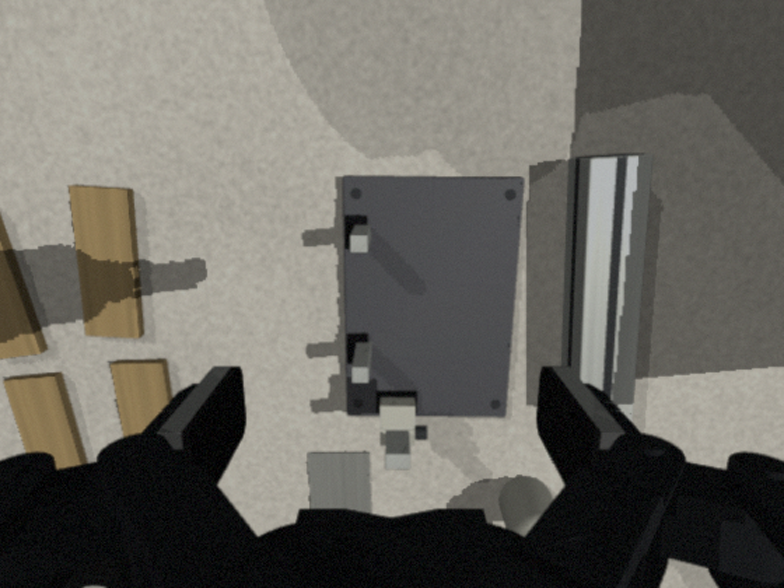

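The wrist view has the board corners at (345,177), (522,177), (348,414) and (506,416) in the scaled picture. The post tops are at (360,242) and (360,370), and the marker block is near (398,412). I'll fit from this view and zoom in on the block.

Run:
```python
from h import *
im,c=snap("wrist")
A=px2w(c,np.array([(345,177),(522,177),(348,414),(506,416)])/1.4,.012)
B=px2w(c,np.array([(360,242),(360,370)])/1.4,.073)
F=np.array([(-105,-50),(-105,110),(130,-50),(130,110),(-56,-32),(56,-32)])/1e3
t,th,res=fit(F,np.r_[A,B]);print(t,np.degrees(th));print(np.round(res*1000,1))
cv2.imwrite("pics/w1z.png",cv2.resize(im[270:345,240:320],None,fx=7,fy=7,interpolation=2)[:,:,::-1])
s,_=snap("scene");cv2.imwrite("pics/s1z.png",cv2.resize(s[175:220,345:390],None,fx=12,fy=12,interpolation=2)[:,:,::-1])
a=cv2.imread("pics/w1z.png");b=cv2.resize(cv2.imread("pics/s1z.png"),(240,240));cv2.imwrite("pics/z.png",np.hstack([a,cv2.copyMakeBorder(b,0,285,0,0,0)]))
```

```text
[0.49971481 0.18751751] -4.425925672361916
[[ 2.8  2. ]
 [ 1.3 -3.3]
 [-1.   1.5]
 [-0.3 -0.5]
 [ 0.3  0.5]
 [-3.2 -0.2]]
```

View pics/z.png

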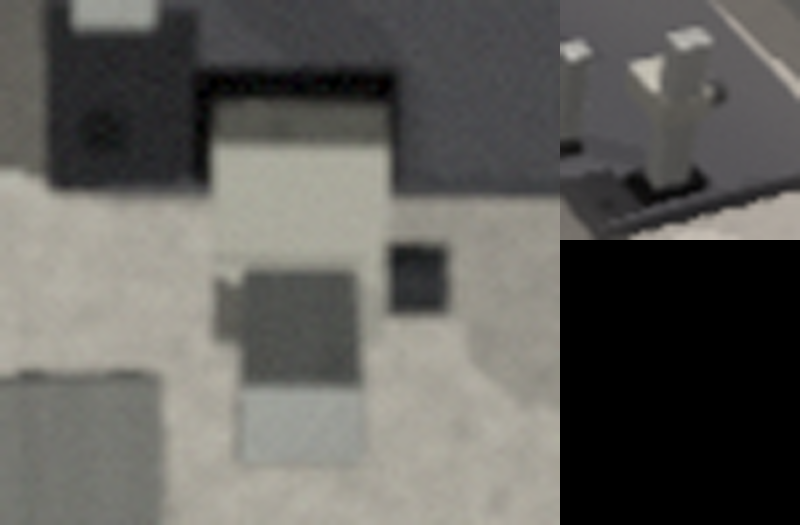

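The block's front face runs from its lower edge at crop v≈98 to its upper edge at v≈142, 178 px wide. I'll take a second view from lower down for parallax.

```bash
python3 -m pendant '[[2,0,4],[3,0,8],[3,0,8],[3,0,8],[3,0,8],[3,0,8]]' 2>&1 | head -3; python3 -m pendant '[[2,0,4,0],[3,0,8,0],[3,0,8,0],[3,0,8,0],[3,0,8,0],[3,0,8,0]]'
python3 - <<'E'
from h import *
im,c=snap("wrist"); print(c[2][:3,3])
np.savez("v2",im=im,K=c[0],k=c[1],T=c[2])
cv2.imwrite("pics/w2.png",np.hstack([cv2.resize(im[280:380,230:330],None,fx=5,fy=5,interpolation=2),cv2.resize(im[100:350,180:330],(300,500))])[:,:,::-1])
E
```

```text
validation failed for argument at $[0]...
time_s: 1.85
eef_pos: [0.4173, 0.1873, 0.2235]
eef_rot: [0.003, 0.033, 0.999, 0.0]
wrist_force: [-1.0, 0.5, -0.2]
opening: 0.999
grasp_force: 0.0
[0.34916135 0.19091686 0.37365167]
```

View pics/w2.png

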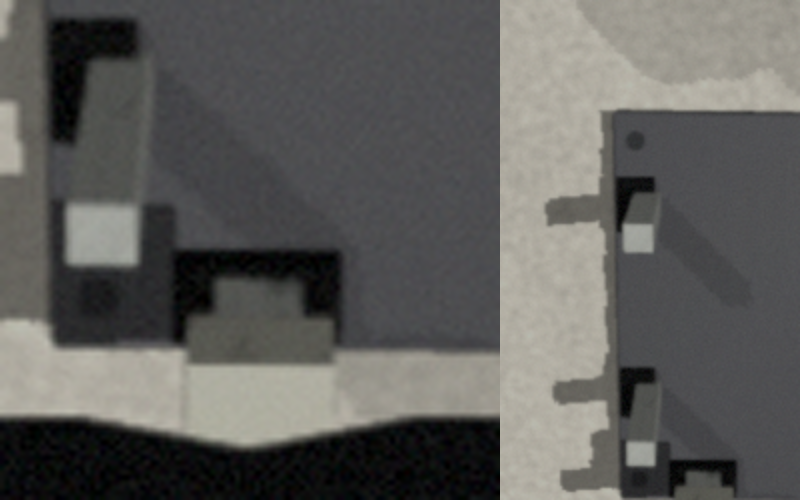

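Run:
```python
from h import *
v=np.load("v2.npz");c2=(v["K"],float(v["k"]),v["T"])
T1=np.eye(4);T1[:3,:3]=R.from_quat([.035,.999,0,0]).as_matrix();T1[:3,3]=[.4448,.1844,.3002]
c1=(c2[0],c2[1],T1@np.array(imaging.camera_info("wrist")["tool_from_camera"]))
f1=lambda u,w:(240+u/7-.43,270+w/7-.43)
f2=lambda u,w:(230+u/5-.4,280+w/5-.4)
def tri(a,b):
    o1,d1=ray(c1,a);o2,d2=ray(c2,b);A=[];B=[]
    for o,d in((o1,d1[0]),(o2,d2[0])):
        d=d/np.linalg.norm(d);P=np.eye(3)-np.outer(d,d);A.append(P);B.append(P@o)
    return np.linalg.lstsq(np.vstack(A),np.hstack(B),rcond=None)[0]
for n,a,b in(("topL",(212,142),(187,363)),("topR",(390,142),(333,363)),("botL",(212,98),(187,315)),("botR",(390,98),(333,315))):
    print(n,np.round(tri(f1(*a),f2(*b))*1000,1))
P=px2w(c2,[f2(65,203),f2(140,203),f2(140,266),f2(65,266)],.073);print("far post",P.mean(0))
Q=px2w(c2,[(180+61.5-.25,100+112-.25),(180+76.5-.25,100+112-.25),(180+76.5-.25,100+126-.25),(180+61.5-.25,100+126-.25)],.073);print("near post",Q.mean(0))
F=np.array([(56,-32),(-56,-32)])/1e3
t,th,r=fit(F,[P.mean(0),Q.mean(0)]);print(t,np.degrees(th),r*1000)
# block face on plane fixture x=.082
for tt,a in((t,th),):
    n=np.array([np.cos(a),np.sin(a)])
    for nm,c,p in(("1top",c1,f1(301,142)),("1bot",c1,f1(301,98)),("2top",c2,f2(260,363)),("2bot",c2,f2(260,315))):
        o,d=ray(c,p);d=d[0];s=(.082-(o[:2]-tt)@n)/(d[:2]@n);print(nm,np.round((o+s*d)*1000,1))
```

```text
topL [582.1 163.8  77.1]
topR [584.4 193.3  76.8]
botL [580.6 163.5  64.4]
botR [583. 194.  64.]
far post [0.55469329 0.14928782 0.073     ]
near post [0.44341927 0.15791921 0.073     ]
[0.50153105 0.18550767] -4.435483127508799 [[-0.19527555  0.01514729]
 [ 0.19527555 -0.01514729]]
1top [583.2 178.5  77. ]
1bot [583.2 178.7  61.4]
2top [583.2 178.6  77. ]
2bot [583.2 178.7  62.3]
```

The pile needs five plates: the marker's middle is at z≈69 mm and five plates reach 72 mm. The seat is at (0.501, 0.1855), turned -4.4°. I'll start with the nearest plate.

```bash
python3 -c "
from h import *
go(.458,-.079,.10,82.5); go(.458,-.079,.021,82.5)"
```

```text
go [ -5.76 -26.31  12.34] roll 3.7 | now [0.4173 0.1872 0.2234] tooly 86.2 t 1.9 dist rows 7.1
go [ -5.72 -26.32  20.24] roll 3.7 | now [0.4173 0.1872 0.2234] tooly 86.2 t 1.9 dist rows 8.1
```

```bash
python3 -m pendant '[[-1.5,-4,2,3.7],[-3,-8,4,3.7],[-4,-12,6,3.7],[-5,-16,8,3.7],[-5.7,-20,10,3.7],[-5.7,-24,11.5,3.7],[-5.7,-26.3,12.3,3.7],[-5.7,-26.3,12.3,3.7],[-5.7,-26.3,12.3,3.7],[-5.7,-26.3,12.3,3.7],[-5.7,-26.3,12.3,3.7]]' 1
python3 - <<'E'
from h import *
im,c=snap("wrist","w3.png")
hsv=cv2.cvtColor(im,cv2.COLOR_RGB2HSV); m=cv2.inRange(hsv,(10,70,60),(28,255,255)); m=cv2.morphologyEx(m,cv2.MORPH_OPEN,np.ones((3,3)))
for k in cv2.findContours(m,0,2)[0]:
    if cv2.contourArea(k)<1500: continue
    w=px2w(c,k[:,0].astype(float),.012)[:,:2].astype(np.float32)*1000; r=cv2.minAreaRect(w);print(np.round(r[0]),np.round(r[1]),round(r[2],1),cv2.boundingRect(k))
go(.458,-.079,.021,82.5)
E
```

```text
time_s: 2.82
eef_pos: [0.4554, -0.079, 0.0987]
eef_rot: [0.001, 0.065, 0.998, -0.0]
wrist_force: [0.2, 0.3, 0.1]
opening: 1.0
grasp_force: 0.0
[570. -73.] [50. 37.] 87.5 (274, 326, 65, 43)
[ 451. -187.] [100.  54.] 3.9 (68, 146, 101, 146)
[ 458. -260.] [ 41. 144.] 71.1 (0, 139, 58, 188)
[457. -79.] [ 50. 138.] 82.4 (243, 110, 75, 190)
go [-0.26 -0.    7.76] roll 0.1 | now [ 0.4552 -0.0786  0.0986] tooly 82.57 t 2.9 dist rows 1.9
```

View pics/w3.png

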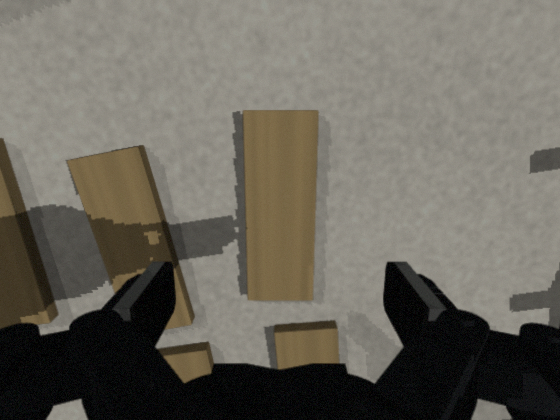

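The plate lies between the fingers at about (281,205) px, which is where I predicted. I'll descend and grip.

```bash
python3 -m pendant '[[-0.2,0,4,0],[-0.2,0,7.7,0],[-0.2,0,7.7,0],[-0.2,0,7.7,0],[-0.2,0,7.7,0]]' 1; python3 -m pendant '[[0,0,0,0],[0,0,0,0],[0,0,0,0],[0,0,0,0],[0,0,0,0],[0,0,0,0],[0,0,-3,0],[0,0,-7,0],[0,0,-11,0],[0,0,-13,0],[0,0,-13,0],[0,0,-13,0]]' 0
python3 -c "
from h import *
go(.5013,.1895,.15,85.6);go(.5013,.1895,.034,85.6)"
```

```text
time_s: 3.28
eef_pos: [0.4575, -0.0795, 0.0223]
eef_rot: [0.001, 0.065, 0.998, -0.0]
wrist_force: [1.0, -0.4, 0.6]
opening: 0.998
grasp_force: 0.0
time_s: 4.28
eef_pos: [0.4571, -0.0803, 0.1518]
eef_rot: [0.002, 0.066, 0.998, -0.001]
wrist_force: [0.6, 0.7, -0.0]
opening: 0.003
grasp_force: 0.0
go [-0.84 27.33  0.15] roll -3.1 | now [ 0.4571 -0.0803  0.1518] tooly 82.47 t 4.3 dist rows 6.6
go [-0.81 27.34 11.75] roll -3.1 | now [ 0.4571 -0.0803  0.1518] tooly 82.47 t 4.3 dist rows 7.1
```

The grip missed. The open tips swing back and closed above the plate, so I'll pre-open less and go lower. First I'll check where the plate is.

```bash
cat >> h.py <<'E'
def plates(c=None,im=None,z=.012):
    if im is None: im,c=snap("wrist")
    hsv=cv2.cvtColor(im,cv2.COLOR_RGB2HSV); m=cv2.inRange(hsv,(10,70,60),(28,255,255)); m=cv2.morphologyEx(m,cv2.MORPH_OPEN,np.ones((3,3)))
    for k in cv2.findContours(m,0,2)[0]:
        if cv2.contourArea(k)<1500: continue
        w=px2w(c,k[:,0].astype(float),z)[:,:2].astype(np.float32)*1000; r=cv2.minAreaRect(w);print(np.round(r[0],1),np.round(r[1]),round(r[2],1),cv2.boundingRect(k))
E
python3 -m pendant '[[0,0,0,0],[0,0,0,0],[0,0,0,0],[0,0,0,0]]' 0.76
python3 -c "
from h import *
plates();go(.4575,-.079,.019,82.5)"
```

```text
time_s: 4.62
eef_pos: [0.4554, -0.0795, 0.1492]
eef_rot: [-0.001, 0.066, 0.998, 0.0]
wrist_force: [0.2, -0.8, 0.7]
opening: 0.564
grasp_force: 0.0
[590.6 -73.9] [50. 80.] 87.5 (276, 291, 57, 78)
[ 469.3 -186.6] [137.  53.] 3.6 (105, 141, 95, 159)
[ 452.  -284.9] [ 56. 139.] 88.3 (0, 135, 91, 161)
[458.  -79.2] [ 50. 139.] 82.4 (250, 111, 62, 161)
go [-0.2   0.08 13.05] roll -0.0 | now [ 0.4556 -0.0796  0.1495] tooly 82.47 t 4.7 dist rows 3.1
```

```bash
python3 -m pendant '[[-0.2,0,4,0],[-0.2,0,8,0],[-0.2,0,11,0],[-0.2,0.1,13,0],[-0.2,0.1,13,0],[-0.2,0.1,13,0],[-0.2,0.1,13,0]]' 0.76; python3 -m pendant '[[0,0,0,0],[0,0,0,0],[0,0,0,0],[0,0,0,0],[0,0,0,0]]' 0
python3 -c "
from h import *
st();go(.5013,.1895,.15,85.6)"
```

```text
time_s: 5.25
eef_pos: [0.4592, -0.0795, 0.0215]
eef_rot: [0.001, 0.066, 0.998, -0.0]
wrist_force: [0.5, -0.4, -0.0]
opening: 0.759
grasp_force: 0.0
time_s: 5.67
eef_pos: [0.4587, -0.0793, 0.0211]
eef_rot: [0.001, 0.066, 0.998, -0.0]
wrist_force: [-0.2, -1.1, -0.3]
opening: 0.049
grasp_force: 0.0
F [-0.2 -1.1 -0.3] grip 0.0 op 0.049
go [ -0.72  27.2  -12.9 ] roll -3.1 | now [ 0.4587 -0.0793  0.0211] tooly 82.47 t 5.7 dist rows 7.2
```

```bash
python3 -c "
from h import *
a,c=snap('wrist');b,_=snap('scene')
cv2.imwrite('pics/w4.png',np.hstack([cv2.resize(a,(400,300)),cv2.resize(b[120:270,150:350],(400,300))])[:,:,::-1])"
```

```text
(no output)
```

View pics/w4.png

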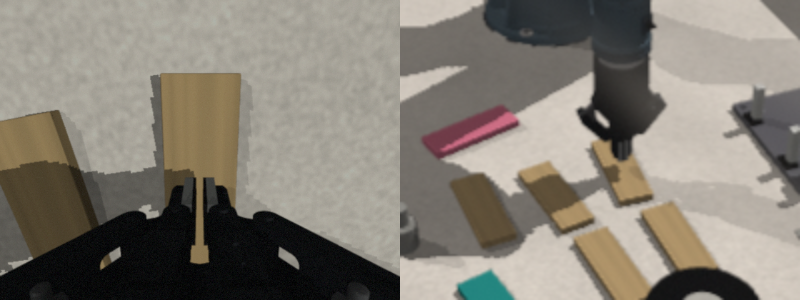

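Both fingers are shut just above the plate's top, so the tips sit about 1 cm higher than I assumed. I'll open and go lower while watching the force.

```bash
python3 -m pendant '[[0,0,0,0],[0,0,0,0],[0,0,0,0],[0,0,0,0],[0,0,0,0],[0,0,0,0],[0,0,0.3,0],[0,0,0.6,0],[0,0,0.6,0],[0,0,0.6,0]]' 0.76; python3 -m pendant '[[0,0,0,0],[0,0,0,0],[0,0,0,0],[0,0,0,0],[0,0,0,0]]' 0
```

```text
time_s: 6.6
eef_pos: [0.458, -0.079, 0.0141]
eef_rot: [-0.0, 0.066, 0.998, 0.0]
wrist_force: [0.1, 0.8, -0.0]
opening: 0.758
grasp_force: 0.0
time_s: 7.02
eef_pos: [0.4584, -0.0791, 0.0145]
eef_rot: [0.0, 0.066, 0.998, -0.0]
wrist_force: [-0.7, 0.9, 0.4]
opening: 0.049
grasp_force: 0.0
```

```bash
python3 -m pendant '[[0,0,0.2,0],[0,0,0.4,0],[0,0,0.4,0]]' 0|egrep 'pos|force'; python3 -m pendant '[[0,0,0.2,0],[0,0,0.4,0],[0,0,0.4,0]]' |egrep 'pos|force'
python3 -c "
from h import *
a,c=snap('wrist');b,_=snap('scene')
cv2.imwrite('pics/w5.png',np.hstack([cv2.resize(a,(400,300)),cv2.resize(b[160:235,220:320],(400,300),interpolation=2)])[:,:,::-1])"
```

```text
eef_pos: [0.458, -0.079, 0.01]
wrist_force: [0.3, -0.6, 0.7]
grasp_force: 0.0
eef_pos: [0.458, -0.079, 0.006]
wrist_force: [-0.3, -0.3, -0.0]
grasp_force: 0.0
```

View pics/w5.png

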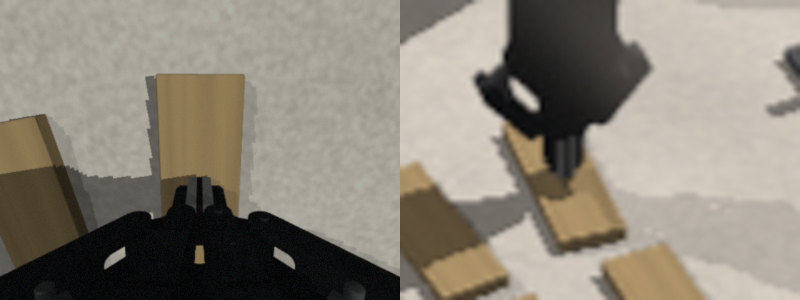

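The shadow shows the tips still above the plate. I'll keep feeling downward with the fingers shut.

```bash
for i in 1 2 ; do python3 -m pendant '[[0,0,0.2,0],[0,0,0.4,0],[0,0,0.4,0]]' 0|egrep 'pos|_force: \['; done;  python3 -m pendant '[[0,0,0.1,0],[0,0,0.2,0],[0,0,0.2,0]]' 0|egrep 'pos|_force: \['
```

```text
eef_pos: [0.4587, -0.0793, 0.0042]
wrist_force: [-7.9, 2.2, 22.8]
eef_pos: [0.4588, -0.0793, 0.0039]
wrist_force: [-26.3, 8.9, 74.6]
eef_pos: [0.4589, -0.0793, 0.0038]
wrist_force: [-35.1, 11.7, 99.9]
```

Contact came at TCP z≈0.0045 with the fingers shut, so the shut tips are only about 7.5 mm ahead of the TCP. A grip therefore needs TCP z≈0.005. I'll back up, open and grip.

```bash
python3 -m pendant '[[0,0,-3,0],[0,0,-5,0],[0,0,-5,0],[0,0,-5,0],[0,0,-5,0],[0,0,-5,0]]' 0.76
python3 -c "
from h import *
st();plates();go(.4575,-.079,.005,82.5)"
```

```text
time_s: 8.87
eef_pos: [0.4573, -0.0787, 0.0453]
eef_rot: [-0.001, 0.066, 0.998, 0.0]
wrist_force: [0.5, -0.3, 0.2]
opening: 0.758
grasp_force: 0.0
F [ 0.5 -0.3  0.2] grip 0.0 op 0.758
[ 447.3 -186.9] [93. 55.] 3.6 (6, 152, 136, 167)
[457.6 -79.3] [ 50. 138.] 82.4 (231, 107, 97, 237)
go [-0.03 -0.03  4.02] roll -0.0 | now [ 0.4573 -0.0787  0.0452] tooly 82.46 t 8.9 dist rows 1.0
```

```bash
python3 -m pendant '[[0,0,2,0],[0,0,4,0],[0,0,4,0],[0,0,4,0],[0,0,4,0]]' 0.76|egrep 'pos|ce: '; python3 -m pendant '[[0,0,0,0],[0,0,0,0],[0,0,0,0],[0,0,0,0],[0,0,0,0]]' 0
python3 -c "
from h import *
st();go(.5013,.1895,.15,85.6)"
```

```text
eef_pos: [0.4582, -0.0791, 0.0065]
wrist_force: [-0.3, 0.2, -0.2]
grasp_force: 0.0
time_s: 9.75
eef_pos: [0.4586, -0.0792, 0.0069]
eef_rot: [0.0, 0.066, 0.998, -0.0]
wrist_force: [0.2, 0.1, -0.4]
opening: 0.047
grasp_force: 0.0
F [ 0.2  0.1 -0.4] grip 0.0 op 0.047
go [ -0.72  27.2  -14.32] roll -3.1 | now [ 0.4586 -0.0792  0.0069] tooly 82.47 t 9.8 dist rows 7.4
```

```bash
python3 -m pendant '[[0,0,-1,0],[0,0,-1,0],[0,0,-1,0],[0,0,-1,0],[0,0,-1,0],[0,0,-1,0],[0,0,0,0],[0,0,0.8,0],[0,0,1.6,0],[0,0,1.6,0],[0,0,1.6,0]]' 0.76|egrep 'pos|ce: '; python3 -m pendant '[[0,0,0,0],[0,0,0,0],[0,0,0,0],[0,0,0,0],[0,0,0,0]]' 0
```

```text
eef_pos: [0.4574, -0.0787, -0.0106]
wrist_force: [0.5, -0.0, -0.3]
grasp_force: 0.0
time_s: 11.08
eef_pos: [0.4588, -0.0793, -0.0091]
eef_rot: [0.0, 0.066, 0.998, -0.0]
wrist_force: [0.3, -0.5, 1.8]
opening: 0.566
grasp_force: 62.0
```

Gripped (62 N). I'll lift it and carry it over the fixture.

```bash
python3 -m pendant '[[0,0,-4,0],[0,2,-7.5,0],[0,5,-10,-3.1],[0,8.5,-12,-3.1],[0,12.5,-13,-3.1],[-0.4,16.5,-13,-3.1],[-0.4,20.5,-13,-3.1],[-0.4,24.5,-13,-3.1],[-0.4,27.2,-13,-3.1],[-0.4,27.2,-13,-3.1],[-0.4,27.2,-13,-3.1],[-0.4,27.2,-13,-3.1]]' 0
python3 -c "
from h import *
st();go(.4983,.1897,.004,85.6);plates(z=.14)"
```

```text
time_s: 12.08
eef_pos: [0.4975, 0.1898, 0.1201]
eef_rot: [-0.0, 0.038, 0.999, -0.0]
wrist_force: [-0.2, -0.3, 0.0]
opening: 0.566
grasp_force: 62.4
F [-0.2 -0.3  0. ] grip 62.4 op 0.566
go [-0.09  0.   11.61] roll 0.0 | now [0.4975 0.1898 0.1201] tooly 85.61 t 12.1 dist rows 2.8
[484.  190.2] [ 50. 113.] 85.6 (210, 102, 139, 268)
```

```bash
python3 -m pendant '[[0,0,4,0],[0,0,8,0],[0,0,10.5,0],[0,0,11.2,0],[0,0,11.6,0],[0,0,11.6,0],[0,0,11.6,0]]' 0|egrep 'pos|ce: '; python3 -m pendant '[[0,0,0,0],[0,0,0,0],[0,0,0,0],[0,0,-2,0],[0,0,-6,0],[0,0,-10,0],[0,0,-14,0],[0,0,-14,0],[0,0,-14,0],[0,0,-14,0]]' 0.76
python3 -c "
from h import *
plates(z=.024);go(.469,-.1875,-.0105,93.4)"
```

```text
eef_pos: [0.4996, 0.1898, 0.0062]
wrist_force: [-0.7, -0.2, 0.7]
grasp_force: 62.4
time_s: 13.55
eef_pos: [0.4979, 0.1901, 0.1448]
eef_rot: [0.0, 0.039, 0.999, 0.0]
wrist_force: [0.1, 0.1, -0.5]
opening: 0.759
grasp_force: 0.0
[587.  -44.1] [30. 81.] 74.3 (0, 275, 37, 80)
[499.3 189.4] [ 50. 139.] 85.4 (246, 109, 67, 170)
go [ -0.13 -37.85  15.43] roll -7.8 | now [0.4971 0.19   0.1437] tooly 85.58 t 13.6 dist rows 9.8
```

```bash
python3 -m pendant '[[0,-4,0,-4],[0,-8,0,-7.8],[0,-12,0,-7.8],[0,-16,0,-7.8],[0,-20,0,-7.8],[0,-24,0,-7.8],[0,-28,1,-7.8],[0,-32,3,-7.8],[0,-35.5,5,-7.8],[0,-37.8,7.5,-7.8],[0,-37.8,7.5,-7.8],[0,-37.8,7.5,-7.8]]' 0.76|egrep 'pos|ce: '
python3 -c "
from h import *
plates();go(.469,-.187,-.0105,93.5)"
```

```text
eef_pos: [0.4661, -0.1865, 0.0662]
wrist_force: [0.2, -0.1, 0.2]
grasp_force: 0.0
[ 470.7 -188.4] [139.  50.] 3.6 (232, 115, 87, 215)
[ 452.  -286.9] [ 53. 139.] 88.5 (58, 65, 101, 234)
go [-0.19 -0.13  7.82] roll -0.2 | now [ 0.4673 -0.1861  0.0677] tooly 93.29 t 14.7 dist rows 1.9
```

```bash
python3 -m pendant '[[-0.3,-0.25,4,0],[-0.3,-0.25,7,0],[-0.3,-0.25,7.9,0],[-0.3,-0.25,7.9,0],[-0.3,-0.25,7.9,0],[-0.3,-0.25,7.9,0]]' 0.76|egrep 'pos|ce: '; python3 -m pendant '[[0,0,0,0],[0,0,0,0],[0,0,0,0],[0,0,0,0],[0,0,-4,0],[0,0,-8,0],[0,0,-12,0],[0,0,-16,0],[0,0,-16,0],[0,0,-16,0]]' 0
python3 -c "
from h import *
go(.4983,.1897,.016,85.6)"
```

```text
eef_pos: [0.4734, -0.1895, -0.0076]
wrist_force: [-0.7, -1.1, -0.3]
grasp_force: 0.0
time_s: 15.98
eef_pos: [0.4741, -0.1906, 0.1546]
eef_rot: [0.003, -0.029, 1.0, -0.003]
wrist_force: [-0.6, -0.3, -1.5]
opening: 0.564
grasp_force: 62.8
go [-4.57 37.89 13.69] roll 7.8 | now [ 0.4741 -0.1906  0.1546] tooly 93.38 t 16.0 dist rows 9.7
```

```bash
python3 -m pendant '[[-0.4,4,0,4],[-0.8,8,0,7.8],[-1.2,12,0,7.8],[-1.6,16,0,7.8],[-2,20,0,7.8],[-2.5,24,0,7.8],[-3,28,0,7.8],[-3.6,32,0,7.8],[-4.2,36,0,7.8],[-4.8,37.9,2,7.8],[-4.8,37.9,2,7.8],[-4.8,37.9,2,7.8]]' 0
python3 -c "
from h import *
go(.5005,.1897,.017,85.6);plates(z=.155)"
```

```text
time_s: 16.98
eef_pos: [0.4953, 0.1927, 0.128]
eef_rot: [-0.003, 0.037, 0.999, -0.001]
wrist_force: [0.2, -0.8, -0.5]
opening: 0.562
grasp_force: 62.7
go [-0.6  -0.25 11.1 ] roll 0.1 | now [0.4953 0.1927 0.128 ] tooly 85.73 t 17.0 dist rows 2.7
[478.  193.3] [ 47. 109.] 85.6 (210, 96, 139, 274)
```

```bash
python3 -m pendant '[[0,0,2,0],[0,0,4,0],[0,0,5,0],[0,0,5,0],[0,0,5,0]]' 0|egrep 'pos|ce: '
python3 -c "
from h import *
go(.5005,.1897,.017,85.6)"
```

```text
eef_pos: [0.4974, 0.191, 0.0805]
wrist_force: [-0.1, 0.2, -0.5]
grasp_force: 62.7
go [-0.32 -0.1   6.35] roll -0.1 | now [0.4974 0.191  0.0805] tooly 85.49 t 17.4 dist rows 1.5
```

```bash
python3 -m pendant '[[-0.2,-0.1,3,0],[-0.2,-0.1,5,0],[-0.2,-0.1,5.8,0],[-0.2,-0.1,6.3,0],[-0.2,-0.1,6.3,0],[-0.2,-0.1,6.3,0]]' 0|egrep 'pos|ce: '; python3 -m pendant '[[0,0,0,0],[0,0,0,0],[0,0,0,0],[0,0,-2,0],[0,0,-6,0],[0,0,-10,0],[0,0,-13,0],[0,0,-13,0],[0,0,-13,0],[0,0,-13,0]]' 0.76
python3 -c "
from h import *
plates(z=.036);go(.452,-.286,.06,88.4)"
```

```text
eef_pos: [0.5005, 0.1909, 0.0187]
wrist_force: [0.6, 0.2, -0.7]
grasp_force: 62.7
time_s: 18.78
eef_pos: [0.499, 0.1908, 0.1472]
eef_rot: [-0.0, 0.039, 0.999, -0.0]
wrist_force: [0.3, 0.4, -0.3]
opening: 0.758
grasp_force: 0.0
[581.6 -34.3] [30. 80.] 74.3 (0, 273, 38, 82)
[498.2 190.6] [ 50. 139.] 85.5 (245, 106, 70, 176)
go [  0.93 -47.88   8.65] roll -2.8 | now [0.4984 0.1907 0.1463] tooly 85.58 t 18.8 dist rows 11.7
```

```bash
python3 -m pendant '[[0,-4.1,0,-2.8],[0,-8.2,0,-2.8],[0,-12.3,0,-2.8],[0,-16.4,0,-2.8],[0.2,-20.5,0,-2.8],[0.4,-24.6,0,-2.8],[0.6,-28.7,0,-2.8],[0.8,-32.8,0,-2.8],[0.9,-36.9,0,-2.8],[0.9,-41,0,-2.8],[0.9,-45,0,-2.8],[0.9,-47.9,2,-2.8]]' 0.76|egrep 'pos|ce: ';python3 -m pendant '[[0,0,2.5,0],[0,0,5.5,0],[0,0,5.5,0],[0,0,5.5,0]]'|grep pos
python3 -c "
from h import *
plates();go(.452,-.287,-.0095,88.5)"
```

```text
eef_pos: [0.4541, -0.2906, 0.1291]
wrist_force: [0.8, 0.3, 1.5]
grasp_force: 0.0
eef_pos: [0.4513, -0.284, 0.0696]
[ 451.8 -288.9] [ 50. 139.] 88.5 (228, 108, 86, 214)
go [ 0.06 -0.21  8.12] roll -0.1 | now [ 0.4528 -0.2851  0.0717] tooly 88.39 t 20.2 dist rows 1.9
```

```bash
python3 -m pendant '[[0.2,-0.35,4,0],[0.2,-0.35,7,0],[0.2,-0.35,8.2,0],[0.2,-0.35,8.2,0],[0.2,-0.35,8.2,0],[0.2,-0.35,8.2,0]]' 0.76|egrep 'pos|ce: '; python3 -m pendant '[[0,0,0,0],[0,0,0,0],[0,0,0,0],[0,0,0,0],[0,0,-4,0],[0,0,-8,0],[0,0,-12,0],[0,0,-16,0],[0,0,-16,0],[0,0,-16,0]]' 0
python3 -c "
from h import *
go(.5,.1897,.07,85.6)"
```

```text
eef_pos: [0.453, -0.2906, -0.0072]
wrist_force: [-0.3, -0.6, 0.2]
grasp_force: 0.0
time_s: 21.55
eef_pos: [0.4534, -0.2913, 0.155]
eef_rot: [0.003, 0.014, 1.0, -0.003]
wrist_force: [0.3, 0.6, -1.3]
opening: 0.562
grasp_force: 62.6
go [-3.25 48.27  8.22] roll 2.8 | now [ 0.4534 -0.2913  0.155 ] tooly 88.38 t 21.6 dist rows 11.8
```

```bash
python3 -m pendant '[[0,4.1,0,2.8],[-0.2,8.2,0,2.8],[-0.4,12.3,0,2.8],[-0.8,16.4,0,2.8],[-1.2,20.5,0,2.8],[-1.6,24.6,0,2.8],[-2,28.7,0,2.8],[-2.4,32.8,0,2.8],[-2.8,36.9,0,2.8],[-3.2,41,0,2.8],[-3.2,45,0,2.8],[-3.2,48.2,0,2.8]]' 0|egrep 'pos|ce: ';python3 -m pendant '[[0,0,2.5,0],[0,0,5.5,0],[0,0,6.5,0],[0,0,6.5,0],[0,0,6.5,0],[0,0,6.5,0]]'|grep pos
python3 -c "
from h import *
go(.4995,.1897,.029,85.6)"
```

```text
eef_pos: [0.4957, 0.1942, 0.1492]
wrist_force: [-0.6, -0.1, -0.8]
grasp_force: 62.6
eef_pos: [0.498, 0.1911, 0.0866]
go [-0.16 -0.13  5.76] roll -0.1 | now [0.498  0.1911 0.0866] tooly 85.52 t 23.1 dist rows 1.4
```

```bash
python3 -m pendant '[[-0.1,-0.1,3,0],[-0.1,-0.1,4.5,0],[-0.1,-0.1,5.2,0],[-0.1,-0.1,5.7,0],[-0.1,-0.1,5.7,0],[-0.1,-0.1,5.7,0]]' 0|egrep 'pos|ce: '; python3 -m pendant '[[0,0,0,0],[0,0,0,0],[0,0,0,0],[0,0,-2,0],[0,0,-6,0],[0,0,-10,0],[0,0,-12,0],[0,0,-12,0],[0,0,-12,0],[0,0,-12,0]]' 0.76
python3 -c "
from h import *
plates(z=.048);go(.623,-.076,.08,87.2)"
```

```text
eef_pos: [0.4994, 0.1904, 0.03]
wrist_force: [0.3, 1.1, -0.6]
grasp_force: 62.6
time_s: 24.38
eef_pos: [0.4973, 0.1903, 0.1477]
eef_rot: [-0.001, 0.039, 0.999, -0.0]
wrist_force: [0.0, -0.3, -1.2]
opening: 0.762
grasp_force: 0.0
[573.1 -24.3] [29. 75.] 74.3 (0, 274, 39, 80)
[498.1 189.9] [ 50. 139.] 85.5 (244, 108, 72, 183)
go [-14.65 -25.56   6.68] roll -1.6 | now [0.4968 0.1902 0.147 ] tooly 85.57 t 24.4 dist rows 7.2
```

```bash
python3 -m pendant '[[0,-4,0,-1.6],[-1,-8,0,-1.6],[-3,-11.5,0,-1.6],[-5,-15,0,-1.6],[-7,-18.5,0,-1.6],[-10,-21,0,-1.6],[-12.5,-24,1,-1.6],[-14.6,-25.5,4,-1.6],[-14.6,-25.5,7,-1.6],[-14.6,-25.5,7,-1.6],[-14.6,-25.5,7,-1.6],[-14.6,-25.5,7,-1.6]]' 0.76|egrep 'pos|ce: '
python3 -c "
from h import *
plates();go(.623,-.076,-.0095,87.2)"
```

```text
eef_pos: [0.6233, -0.0745, 0.0783]
wrist_force: [-0.0, 0.0, -0.2]
grasp_force: 0.0
[ 626.  -173.7] [125.  53.] 1.0 (66, 129, 104, 188)
[625.2 -75.4] [ 50. 139.] 87.2 (238, 110, 82, 206)
go [ 0.13 -0.14  8.91] roll 0.0 | now [ 0.6242 -0.0746  0.0796] tooly 87.22 t 25.5 dist rows 2.1
```

```bash
python3 -m pendant '[[0,-0.1,4,0],[0,-0.1,7.5,0],[0,-0.1,8.9,0],[0,-0.1,8.9,0],[0,-0.1,8.9,0],[0,-0.1,8.9,0]]' 0.76|egrep 'pos|ce: '; python3 -m pendant '[[0,0,0,0],[0,0,0,0],[0,0,0,0],[0,0,0,0],[0,0,-4,0],[0,0,-8,0],[0,0,-12,0],[0,0,-16,0],[0,0,-16,0],[0,0,-16,0]]' 0
python3 -c "
from h import *
go(.5,.1897,.10,85.6)"
```

```text
eef_pos: [0.6253, -0.0763, -0.0082]
wrist_force: [-0.4, -0.4, -0.3]
grasp_force: 0.0
time_s: 26.82
eef_pos: [0.6263, -0.0769, 0.1543]
eef_rot: [0.004, 0.025, 1.0, -0.001]
wrist_force: [-0.9, -0.3, -0.8]
opening: 0.564
grasp_force: 62.4
go [13.97 26.02  5.26] roll 1.6 | now [ 0.6263 -0.0769  0.1543] tooly 87.18 t 26.8 dist rows 7.2
```

```bash
python3 -m pendant '[[3.5,2,0,1.6],[6.5,4.5,0,1.6],[9,7.5,0,1.6],[11.5,10.5,0,1.6],[13,14,0,1.6],[14,18,0,1.6],[14,22,0,1.6],[14,26,0,1.6],[14,26,2,1.6],[14,26,5.5,1.6],[14,26,5.5,1.6],[14,26,5.5,1.6]]' 0|egrep 'pos|ce: '
python3 -c "
from h import *
go(.4985,.1897,.0415,85.6)"
```

```text
eef_pos: [0.4938, 0.1901, 0.0919]
wrist_force: [0.2, -1.3, -1.0]
grasp_force: 62.4
go [-0.51  0.    5.04] roll -0.0 | now [0.4938 0.1901 0.0919] tooly 85.59 t 27.8 dist rows 1.2
```

```bash
python3 -m pendant '[[-0.2,0,2.5,0],[-0.2,0,4,0],[-0.2,0,4.6,0],[-0.2,0,5.1,0],[-0.2,0,5.1,0],[-0.2,0,5.1,0]]' 0|egrep 'pos|ce: '; python3 -m pendant '[[0,0,0,0],[0,0,0,0],[0,0,0,0],[0,0,-2,0],[0,0,-6,0],[0,0,-10,0],[0,0,-11,0],[0,0,-11,0],[0,0,-11,0],[0,0,-11,0]]' 0.76
python3 -c "
from h import *
plates(z=.060);go(.632,-.1735,.08,91)"
```

```text
eef_pos: [0.4996, 0.1901, 0.0446]
wrist_force: [0.4, 0.8, -0.6]
grasp_force: 62.4
time_s: 29.15
eef_pos: [0.4978, 0.1901, 0.1522]
eef_rot: [-0.001, 0.039, 0.999, -0.0]
wrist_force: [0.3, 0.3, -1.1]
opening: 0.758
grasp_force: 0.0
[499.  189.8] [ 50. 140.] 85.5 (243, 108, 74, 189)
go [-16.24 -35.21   7.14] roll -5.4 | now [0.4975 0.1901 0.1517] tooly 85.57 t 29.2 dist rows 9.5
```

Four plates are placed. Before the fifth I'll verify the marker against the pile top and look for a sixth plate.

```bash
python3 -m pendant '[[4,0,0,0],[8,0,0,0],[8,0,0,0],[8,0,0,0],[8,0,0,0]]'|grep pos
python3 - <<'E'
from h import *
im,c=snap("wrist");np.savez("v3",im=im,K=c[0],k=c[1],T=c[2]); t,_=snap("top");print(c[2][:3,3]);plates(c,im,.06)
cv2.imwrite("pics/w6.png",np.hstack([cv2.resize(im[300:390,230:330],(500,450),interpolation=2),cv2.resize(t[90:390,40:500],(300,200)).repeat(1,0) if 0 else cv2.resize(t[150:350,260:460],(300,450))])[:,:,::-1])
E
```

```text
eef_pos: [0.4189, 0.1965, 0.1528]
[0.35167731 0.20091421 0.30331751]
[487.3 190.7] [ 50. 140.] 85.5 (245, 205, 69, 165)
```

View pics/w6.png

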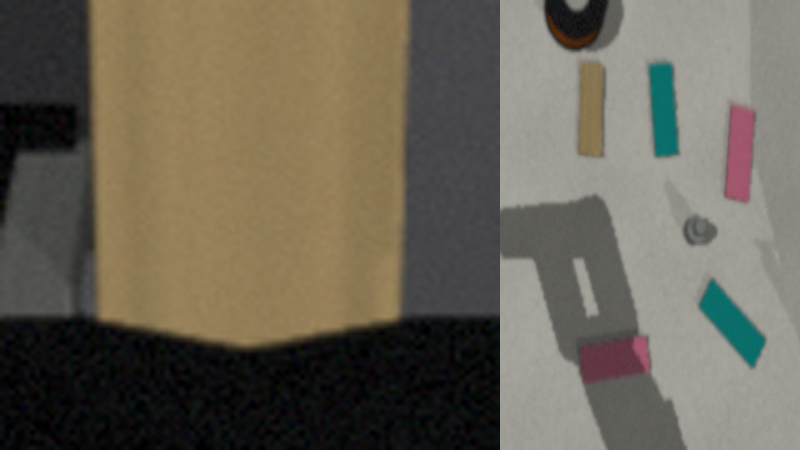

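Only one plate is left on the table and the marker is hidden in this view. The earlier triangulation (block 61–77 mm) still says five plates at 72 mm; four would reach only 60 mm. I'll take the fifth.

```bash
python3 -m pendant '[[-4,-1,0,0],[-8,-1,0,-2],[-8,-5,0,-5.4],[-8,-9,0,-5.4],[-8,-13,0,-5.4],[-9,-17,0,-5.4],[-11,-20.5,0,-5.4],[-13.5,-23.5,0,-5.4],[-16,-26.5,0,-5.4],[-18.5,-29.5,0,-5.4],[-21.5,-32,0,-5.4],[-24.2,-35,0,-5.4]]' 0.76|egrep 'pos|ce: '
python3 -c "
from h import *
go(.632,-.1735,.08,91)"
```

```text
eef_pos: [0.6351, -0.1734, 0.1529]
wrist_force: [0.5, 0.8, 0.5]
grasp_force: 0.0
go [ 0.32 -0.01  7.29] roll -0.1 | now [ 0.6351 -0.1734  0.1529] tooly 90.92 t 30.7 dist rows 1.7
```

```bash
python3 -m pendant '[[0.2,0,3.5,0],[0.2,0,7,0],[0.2,0,7,0],[0.2,0,7,0],[0.2,0,7,0]]' 0.76|egrep 'pos|ce: '
python3 -c "
from h import *
plates();go(.632,-.1735,-.0095,91)"
```

```text
eef_pos: [0.6322, -0.1716, 0.0846]
wrist_force: [0.3, 0.0, 1.0]
grasp_force: 0.0
[ 633.  -175.7] [139.  50.] 1.0 (233, 108, 81, 201)
go [ 0.12 -0.16  9.53] roll -0.0 | now [ 0.6329 -0.1717  0.0858] tooly 90.99 t 31.2 dist rows 2.3
```

```bash
python3 -m pendant '[[0.1,-0.35,4,0],[0.1,-0.35,8,0],[0.1,-0.35,9.5,0],[0.1,-0.35,9.5,0],[0.1,-0.35,9.5,0],[0.1,-0.35,9.5,0]]' 0.76|egrep 'pos|ce: '; python3 -m pendant '[[0,0,0,0],[0,0,0,0],[0,0,0,0],[0,0,0,0],[0,0,-4,0],[0,0,-8,0],[0,0,-12,0],[0,0,-16,0],[0,0,-17,0],[0,0,-17,0]]' 0
python3 -c "
from h import *
go(.4995,.1897,.15,85.6)"
```

```text
eef_pos: [0.6319, -0.1751, -0.0092]
wrist_force: [-0.2, 0.8, -0.0]
grasp_force: 0.0
time_s: 32.52
eef_pos: [0.6332, -0.176, 0.1645]
eef_rot: [0.004, -0.009, 1.0, -0.002]
wrist_force: [0.2, -0.2, -0.7]
opening: 0.562
grasp_force: 62.8
go [12.76 36.8   1.18] roll 5.4 | now [ 0.6332 -0.176   0.1645] tooly 90.98 t 32.5 dist rows 9.3
```

```bash
python3 -m pendant '[[2.5,3.2,0,3],[5,6.4,0,5.4],[7.5,9.5,0,5.4],[10,12.5,0,5.4],[11.5,16,0,5.4],[12.5,20,0,5.4],[12.7,24,0,5.4],[12.7,28,0,5.4],[12.7,32,0,5.4],[12.7,36,0,5.4],[12.7,36.8,0,5.4],[12.7,36.8,2,5.4]]' 0|egrep 'pos|ce: ';python3 -m pendant '[[0,0,2,0],[0,0,4,0],[0,0,4,0],[0,0,4,0]]'|grep pos
python3 -c "
from h import *
go(.4985,.1897,.0535,85.6)"
```

```text
eef_pos: [0.4982, 0.1943, 0.1402]
wrist_force: [2.0, 0.2, -0.1]
grasp_force: 62.8
eef_pos: [0.4951, 0.1904, 0.0964]
go [-0.36 -0.04  4.29] roll -0.0 | now [0.4951 0.1904 0.0964] tooly 85.56 t 33.9 dist rows 1.0
```

```bash
python3 -m pendant '[[-0.2,0,2,0],[-0.2,0,3.3,0],[-0.2,0,3.9,0],[-0.2,0,4.3,0],[-0.2,0,4.3,0],[-0.2,0,4.3,0]]' 0|egrep 'pos|ce: '; python3 -m pendant '[[0,0,0,0],[0,0,0,0],[0,0,0,0],[0,0,-2,0],[0,0,-6,0],[0,0,-10,0],[0,-3,-13,0],[2,-3,-16,0],[5,-3,-18,0],[5,-3,-20,0],[5,-3,-23,0],[5,-3,-23,0]]' 0.76 |egrep 'pos|ce: '; python3 -m pendant '[[0,0,0,0],[0,0,0,0]]'|grep pos
python3 -c "
from h import *
im,c=snap('wrist','w7.png');plates(c,im,z=.072);print(c[2][:3,3]);np.savez('v4',im=im,K=c[0],k=c[1],T=c[2])"
```

```text
eef_pos: [0.4997, 0.1909, 0.0563]
wrist_force: [-0.4, -0.0, -0.8]
grasp_force: 62.8
eef_pos: [0.4494, 0.1653, 0.2922]
wrist_force: [0.1, -0.1, 0.5]
grasp_force: 0.0
eef_pos: [0.4468, 0.1649, 0.2853]
[497.7 189.9] [ 52. 149.] 85.6 (282, 152, 50, 131)
[0.37944897 0.16929191 0.4357582 ]
```

View pics/w7.png

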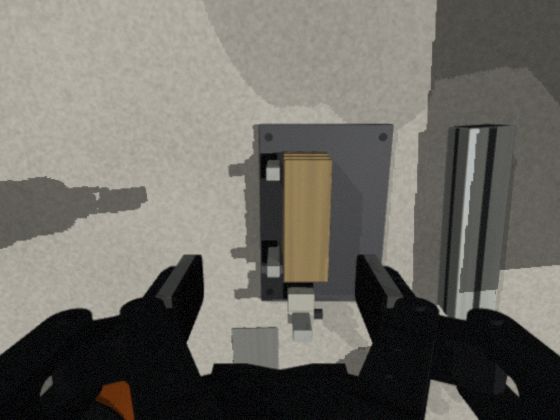

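The pile of five is neat at the seat: its top spans about (282–332, 152–283) px and the block stands just above it. The bar is at u≈447–513, v≈125–318. I'll measure its edges from brightness profiles.

Run:
```python
from h import *
v=np.load("v4.npz");c=(v["K"],float(v["k"]),v["T"]);im=v["im"];g=im.mean(2)
for r in(150,220):
    p=g[r-3:r+4].mean(0);print(r,[(u,int(p[u])) for u in range(434,524,3)])
for r in (150,220):
    for u in(447,456,480,513): print(r,u,"z5",np.round(px2w(c,(u,r),.05)[0]*1000,1),"z0",np.round(px2w(c,(u,r),0.)[0]*1000,1))
p=g[:,490:505].mean(1);print([(q,int(p[q])) for q in range(116,136,2)])
p=g[:,460:468].mean(1);print([(q,int(p[q])) for q in range(116,136,2)])
```

```text
150 [(434, 93), (437, 91), (440, 90), (443, 92), (446, 83), (449, 62), (452, 61), (455, 17), (458, 58), (461, 63), (464, 64), (467, 95), (470, 181), (473, 181), (476, 93), (479, 88), (482, 90), (485, 87), (488, 28), (491, 25), (494, 48), (497, 89), (500, 90), (503, 90), (506, 88), (509, 87), (512, 86), (515, 92), (518, 96), (521, 94)]
220 [(434, 94), (437, 94), (440, 92), (443, 65), (446, 63), (449, 31), (452, 43), (455, 61), (458, 63), (461, 89), (464, 180), (467, 166), (470, 85), (473, 90), (476, 88), (479, 83), (482, 26), (485, 24), (488, 77), (491, 86), (494, 88), (497, 87), (500, 89), (503, 89), (506, 75), (509, 88), (512, 95), (515, 91), (518, 92), (521, 93)]
150 447 z5 [436.4 349.1  50. ] z0 [443.8 372.5   0. ]
150 456 z5 [437.2 358.8  50. ] z0 [444.7 383.4   0. ]
150 480 z5 [439.3 384.5  50. ] z0 [447.1 412.4   0. ]
150 513 z5 [442.2 419.6  50. ] z0 [450.4 452.1   0. ]
220 447 z5 [517.  353.3  50. ] z0 [534.9 377.1   0. ]
220 456 z5 [517.8 363.5  50. ] z0 [535.8 388.6   0. ]
220 480 z5 [519.9 390.6  50. ] z0 [538.1 419.3   0. ]
220 513 z5 [522.8 427.7  50. ] z0 [541.4 461.2   0. ]
[(116, 91), (118, 91), (120, 92), (122, 91), (124, 59), (126, 54), (128, 64), (130, 60), (132, 60), (134, 62)]
[(116, 91), (118, 91), (120, 93), (122, 91), (124, 86), (126, 31), (128, 66), (130, 65), (132, 64), (134, 64)]
```

Run:
```python
from h import *
v=np.load("v4.npz");c=(v["K"],float(v["k"]),v["T"])
print("end",px2w(c,[(490,123.5),(465,125.5)],.05)[:,:2]*1000)
print("knob",px2w(c,[(315,313),(325,313)],.06)*1000)
ci=imaging.camera_info("top");ct=(np.array(ci["K"]),ci["k1"],np.array(ci["T"]))
im,_=snap("top");print("bottle",px2w(ct,(180,160),0.)*1000, "top",px2w(ct,(175,147),.1)*1000)
go(.527,.395,.13,89.2)
```

```text
end [[411.90554812 392.72386861]
 [411.78107481 366.68868775]]
knob [[620.54228942 194.8849686   60.        ]
 [621.47032708 207.00816579  60.        ]]
bottle [[732.46108441 303.62961662   0.        ]] top [[740.00265208 295.99356882 100.        ]]
go [-6.3  23.58 15.39] roll -3.6 | now [0.4463 0.1648 0.2842] tooly 85.57 t 35.6 dist rows 6.9
```

```bash
python3 -m pendant '[[-1,4,0,-3.6],[-2,8,0,-3.6],[-3,12,0,-3.6],[-4.5,15.5,1,-3.6],[-5.5,19,3,-3.6],[-6.8,21.5,6,-3.6],[-6.8,23.6,9,-3.6],[-6.8,23.6,13,-3.6],[-6.8,23.6,15.4,-3.6],[-6.8,23.6,15.4,-3.6],[-6.8,23.6,15.4,-3.6],[-6.8,23.6,15.4,-3.6]]' 0.9
python3 - <<'E'
from h import *
im,c=snap("wrist");np.savez('v5',im=im,K=c[0],k=c[1],T=c[2]);g=im.mean(2)
for r in(140,240):
    p=g[r-3:r+4].mean(0);print(r,[(u,int(p[u])) for u in range(200,360,3)])
p=g[:,270:280].mean(1);print([(q,int(p[q])) for q in range(20,130,3)])
for r in(140,240): print(np.round(px2w(c,[(220,r),(340,r)],.05)*1000,1))
go(.53,.395,.022,89.2)
E
```

```text
time_s: 36.62
eef_pos: [0.5339, 0.3951, 0.1328]
eef_rot: [0.001, 0.007, 1.0, 0.0]
wrist_force: [0.0, 0.3, 1.4]
opening: 0.897
grasp_force: 0.0
140 [(200, 213), (203, 211), (206, 122), (209, 117), (212, 113), (215, 116), (218, 119), (221, 118), (224, 117), (227, 117), (230, 118), (233, 119), (236, 120), (239, 118), (242, 169), (245, 210), (248, 210), (251, 126), (254, 118), (257, 118), (260, 121), (263, 119), (266, 122), (269, 120), (272, 76), (275, 35), (278, 36), (281, 36), (284, 90), (287, 117), (290, 117), (293, 119), (296, 119), (299, 118), (302, 118), (305, 117), (308, 119), (311, 120), (314, 100), (317, 95), (320, 96), (323, 97), (326, 97), (329, 94), (332, 96), (335, 97), (338, 95), (341, 96), (344, 96), (347, 95), (350, 97), (353, 94), (356, 114), (359, 113)]
240 [(200, 205), (203, 203), (206, 196), (209, 161), (212, 114), (215, 113), (218, 114), (221, 114), (224, 109), (227, 111), (230, 114), (233, 111), (236, 113), (239, 116), (242, 112), (245, 168), (248, 202), (251, 121), (254, 110), (257, 111), (260, 114), (263, 115), (266, 113), (269, 114), (272, 93), (275, 34), (278, 3
[... 176 characters left out ...]
, (326, 93), (329, 97), (332, 96), (335, 97), (338, 94), (341, 93), (344, 92), (347, 92), (350, 103), (353, 120), (356, 118), (359, 118)]
[(20, 112), (23, 55), (26, 52), (29, 53), (32, 52), (35, 53), (38, 53), (41, 53), (44, 52), (47, 53), (50, 52), (53, 52), (56, 53), (59, 53), (62, 53), (65, 55), (68, 55), (71, 55), (74, 53), (77, 53), (80, 53), (83, 55), (86, 54), (89, 55), (92, 53), (95, 54), (98, 54), (101, 53), (104, 56), (107, 56), (110, 56), (113, 56), (116, 56), (119, 56), (122, 56), (125, 55), (128, 56)]
[[485.  356.6  50. ]
 [486.2 435.4  50. ]]
[[555.  352.3  50. ]
 [556.4 437.7  50. ]]
go [ 0.49 -0.06 11.2 ] roll -0.0 | now [0.5345 0.3954 0.134 ] tooly 89.15 t 36.7 dist rows 2.7
```

```bash
python3 -m pendant '[[0.3,-0.1,4,0],[0.3,-0.1,8,0],[0.3,-0.1,11.2,0],[0.3,-0.1,11.2,0],[0.3,-0.1,11.2,0],[0.3,-0.1,11.2,0]]' 0.9|egrep 'pos|ce: '; python3 -m pendant '[[0,0,0,0],[0,0,0,0],[0,0,0,0],[0,0,0,0],[0,0,0,0]]' 0
python3 -c "
from h import *
T=np.array([.501,.1855]);a=np.radians(-4.4);M=np.array([[np.cos(a),-np.sin(a)],[np.sin(a),np.cos(a)]])
for p in((-.025,.083),(0,.1),(-.02,.075)):print(p,T+M@np.array(p))
v=np.load('v5.npz');c=(v['K'],float(v['k']),v['T']);print(px2w(c,(278,21),.05))"
```

```text
eef_pos: [0.5325, 0.395, 0.0232]
wrist_force: [-0.5, -0.8, 1.1]
grasp_force: 0.0
time_s: 37.58
eef_pos: [0.5321, 0.3949, 0.0231]
eef_rot: [0.002, 0.007, 1.0, 0.001]
wrist_force: [-0.4, -1.2, 7.8]
opening: 0.571
grasp_force: 64.9
(-0.025, 0.083) [0.48244136 0.27017335]
(0, 0.1) [0.5086719  0.28520528]
(-0.02, 0.075) [0.48681287 0.26181334]
[[0.4154418  0.39580237 0.05      ]]
```

```bash
python3 -m pendant '[[0,0,-3,0],[0,0,-7,0],[1,-3,-7,3.6],[2.5,-6,-7,3.6],[4,-9,-7,3.6],[5,-12,-7,3.6],[5,-12.4,-7,3.6],[5,-12.4,-7,3.6],[5,-12.4,-7,3.6],[5,-12.4,-7,3.6]]' 0
python3 -c "
from h import *
go(.4825,.270,.034,85.6)"
```

```text
time_s: 38.42
eef_pos: [0.4792, 0.2715, 0.0903]
eef_rot: [0.001, 0.039, 0.999, 0.0]
wrist_force: [0.8, 0.4, -3.2]
opening: 0.569
grasp_force: 63.6
go [-0.33 -0.13  5.63] roll -0.0 | now [0.4792 0.2715 0.0903] tooly 85.58 t 38.4 dist rows 1.4
```

```bash
python3 -m pendant '[[-0.2,-0.1,2.5,0],[-0.2,-0.1,4.5,0],[-0.2,-0.1,5.2,0],[-0.2,-0.1,5.6,0],[-0.2,-0.1,5.6,0],[-0.2,-0.1,5.6,0]]' 0|egrep 'pos|ce: '; python3 -m pendant '[[0,0,0,0],[0,0,0,0],[0,0,0,0],[0,0,-2,0],[0,0,-6,0],[0,0,-10,0],[2,0,-13,0],[5,0,-16,0],[5,0,-16,0],[5,0,-16,0],[5,0,-16,0],[5,0,-16,0]]' 0.7
python3 - <<'E'
from h import *
im,c=snap("wrist","w8.png");plates(c,im,.072);np.savez('v6',im=im,K=c[0],k=c[1],T=c[2])
T=np.array([.501,.1855]);a=np.radians(-4.4);M=np.array([[np.cos(a),-np.sin(a)],[np.sin(a),np.cos(a)]])
g=im.mean(2)
for fx in(-.1,-.03):
    w=np.array([np.r_[T+M@np.array([fx,fy/1000]),.062] for fy in range(20,130,2)]);p=w2px(c,w)
    print(fx,[(fy,int(g[int(v-1):int(v+2),int(u)].mean())) for fy,(u,v) in zip(range(20,130,2),p)])
E
```

```text
eef_pos: [0.4796, 0.2702, 0.0349]
wrist_force: [-8.2, -3.4, 9.1]
grasp_force: 65.8
time_s: 39.92
eef_pos: [0.4301, 0.2731, 0.1921]
eef_rot: [-0.001, 0.039, 0.999, -0.0]
wrist_force: [0.5, 0.4, 0.3]
opening: 0.704
grasp_force: 0.0
[494.3 195.2] [ 58. 155.] 85.4 (154, 189, 76, 168)
-0.1 [(20, 86), (22, 86), (24, 86), (26, 87), (28, 86), (30, 85), (32, 84), (34, 47), (36, 47), (38, 48), (40, 49), (42, 49), (44, 50), (46, 50), (48, 46), (50, 47), (52, 51), (54, 51), (56, 48), (58, 101), (60, 175), (62, 191), (64, 189), (66, 182), (68, 180), (70, 183), (72, 186), (74, 183), (76, 188), (78, 181), (80, 62), (82, 57), (84, 55), (86, 63), (88, 183), (90, 184), (92, 186), (94, 189), (96, 187), (98, 189), (100, 187), (102, 186), (104, 189), (106, 185), (108, 168), (110, 169), (112, 166), (114, 167), (116, 166), (118, 167), (120, 168), (122, 168), (124, 169), (126, 168), (128, 169)]
-0.03 [(20, 129), (22, 127), (24, 125), (26, 120), (28, 98), (30, 79), (32, 88), (34, 95), (36, 74), (38, 41), (40, 40), (42, 39), (44, 37), (46, 38), (48, 38), (50, 38), (52, 39), (54, 38), (56, 39), (58, 101), (60, 175), (62, 184), (64, 178), (66, 175), (68, 174), (70, 177), (72, 181), (74, 176), (76, 178), (78, 159), (80, 65), (82, 54), (84, 56), (86, 68), (88, 174), (90, 175), (92, 178), (94, 179), (96, 178), (98, 180), (100, 181), (102, 182), (104, 185), (106, 181), (108, 157), (110, 167), (112, 165), (114, 166), (116, 170), (118, 164), (120, 165), (122, 166), (124, 165), (126, 162), (128, 158)]
```

View pics/w8.png

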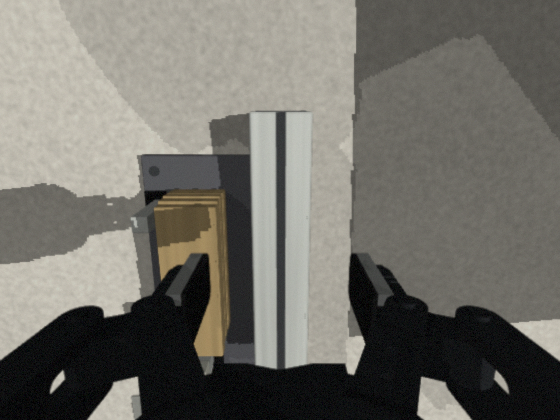

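The bar stands on the board parallel to the pile, spanning y=58–108 mm in the fixture frame; its near end is at v≈111 px. Next I'll close the fingers and move to the bar's open side to push.

```bash
python3 -c "
from h import *
T=np.array([.501,.1855]);a=np.radians(-4.4);M=np.array([[np.cos(a),-np.sin(a)],[np.sin(a),np.cos(a)]])
p=T+M@np.array([-.02,.142]);print(p);go(*p,.042,85.6)"
```

```text
[0.49195305 0.32861587]
go [-5.77  6.05 14.96] roll -0.1 | now [0.4301 0.273  0.1919] tooly 85.54 t 40.0 dist rows 4.1
```

```bash
python3 -m pendant '[[-2,2,0,0],[-4,4.5,0,0],[-5.7,6,0,0],[-5.7,6,3,0],[-5.7,6,6,0],[-5.7,6,6,0],[-5.7,6,9,0],[-5.7,6,12,0],[-5.7,6,15,0],[-5.7,6,15,0],[-5.7,6,15,0]]' 0
python3 -c "
from h import *
T=np.array([.501,.1855]);a=np.radians(-4.4);M=np.array([[np.cos(a),-np.sin(a)],[np.sin(a),np.cos(a)]])
o=ctrl.get_obs();print(M.T@(o['eef_pos'][:2]-T)*1000)"
```

```text
time_s: 40.88
eef_pos: [0.4904, 0.3279, 0.0422]
eef_rot: [-0.002, 0.039, 0.999, -0.001]
wrist_force: [0.3, 1.6, -0.2]
opening: -0.006
grasp_force: 0.0
[-21.49136133 141.21311295]
```

```bash
python3 -m pendant '[[0,-0.8,0,0],[0,-1.4,0,0],[0,-1.8,0,0],[0,-2.1,0,0],[0,-2.4,0,0],[0,-2.7,0,0],[0,-3,0,0],[0,-3.3,0,0],[0,-3.6,0,0],[0,-3.9,0,0],[0,-4.2,0,0],[0,-4.4,0,0]]' 0 | egrep 'pos|ce: '; python3 -m pendant '[[0,-0.2,0,0],[0,-0.4,0,0],[0,-0.6,0,0],[0,-0.6,0,0]]' | egrep 'pos|ce: '
python3 -c "
from h import *
T=np.array([.501,.1855]);a=np.radians(-4.4);M=np.array([[np.cos(a),-np.sin(a)],[np.sin(a),np.cos(a)]])
o=ctrl.get_obs();print(M.T@(o['eef_pos'][:2]-T)*1000)"
```

```text
eef_pos: [0.4896, 0.286, 0.045]
wrist_force: [1.2, 6.0, 5.9]
grasp_force: 3.8
eef_pos: [0.4891, 0.2799, 0.045]
wrist_force: [-0.3, 6.1, 5.1]
grasp_force: 3.3
[-19.05853328  93.22004602]
```

```bash
for i in 1 2; do python3 -m pendant '[[0,-0.1,0,0],[0,-0.2,0,0],[0,-0.2,0,0]]' | egrep 'pos|_force: \['; done
python3 - <<'E'
from h import *
T=np.array([.501,.1855]);a=np.radians(-4.4);M=np.array([[np.cos(a),-np.sin(a)],[np.sin(a),np.cos(a)]])
o=ctrl.get_obs();print(M.T@(o['eef_pos'][:2]-T)*1000)
im,c=snap("wrist");g=im.mean(2)
for fx in(-.13,-.1,-.06):
    w=np.array([np.r_[T+M@np.array([fx,fy/1000]),.062] for fy in range(14,96,2)]);p=w2px(c,w)
    print(fx,[(fy,int(g[int(v-1):int(v+2),int(u)].mean())) for fy,(u,v) in zip(range(14,96,2),p) if 0<u<559 and 1<v<418])
E
```

```text
eef_pos: [0.489, 0.2783, 0.045]
wrist_force: [0.6, 6.3, 5.6]
eef_pos: [0.4888, 0.2765, 0.045]
wrist_force: [-0.1, 7.0, 6.1]
[-19.11089704  89.78766005]
-0.13 []
-0.1 [(14, 212), (16, 198), (18, 117), (20, 113), (22, 99), (24, 115), (26, 107), (28, 203), (30, 214), (32, 210), (34, 204), (36, 199), (38, 204), (40, 205), (42, 204), (44, 208), (46, 200), (48, 62), (50, 64), (52, 61), (54, 60), (56, 204), (58, 201), (60, 203), (62, 208), (64, 206), (66, 205), (68, 205), (70, 204), (72, 206), (74, 204), (76, 129), (78, 60), (80, 179), (82, 177), (84, 180), (86, 176), (88, 178), (90, 178), (92, 180), (94, 185)]
-0.06 [(14, 145), (16, 142), (18, 134), (20, 134), (22, 89), (24, 88), (26, 88), (28, 137), (30, 179), (32, 178), (34, 174), (36, 197), (38, 199), (40, 204), (42, 198), (44, 205), (46, 201), (48, 68), (50, 61), (52, 62), (54, 61), (56, 198), (58, 195), (60, 200), (62, 203), (64, 201), (66, 201), (68, 202), (70, 200), (72, 204), (74, 204), (76, 171), (78, 105), (80, 105), (82, 90), (84, 90), (86, 90), (88, 90), (90, 90), (92, 90), (94, 89)]
```

```bash
for i in 1 2 3; do python3 -m pendant '[[0,-0.1,0,0],[0,-0.1,0,0],[0,-0.1,0,0]]' | egrep 'pos|_force: \['; done
```

```text
eef_pos: [0.4887, 0.2756, 0.045]
wrist_force: [0.4, 7.3, 6.2]
eef_pos: [0.4887, 0.2749, 0.0451]
wrist_force: [1.2, 9.4, 6.1]
eef_pos: [0.4889, 0.2746, 0.0452]
wrist_force: [1.1, 11.7, 4.8]
```

```bash
for i in 1 2 3; do python3 -m pendant '[[0,-0.1,0,0],[0,-0.1,0,0],[0,-0.1,0,0]]' | egrep 'pos|_force: \['; done
```

```text
eef_pos: [0.4896, 0.2742, 0.0454]
wrist_force: [3.2, 14.3, 2.5]
eef_pos: [0.49, 0.2738, 0.0456]
wrist_force: [4.1, 17.3, 1.4]
eef_pos: [0.4901, 0.2736, 0.0457]
wrist_force: [5.1, 19.9, 1.6]
```

Firm against the stops. I'll retreat and check from above.

```bash
python3 -m pendant '[[0,1,0,0],[0,3,0,0],[0,4,-2,0],[0,4,-6,0],[1,2,-10,0],[4,-1,-14,0],[6.5,-4,-17,0],[6.5,-7,-18,0],[6.5,-7,-18,0],[6.5,-7,-18,0],[6.5,-7,-18,0]]' 0
python3 - <<'E'
from h import *
T=np.array([.501,.1855]);a=np.radians(-4.4);M=np.array([[np.cos(a),-np.sin(a)],[np.sin(a),np.cos(a)]])
im,c=snap("wrist","w9.png");g=im.mean(2);np.savez('v7',im=im,K=c[0],k=c[1],T=c[2])
for z,fx in((.062,-.12),(.062,-.085),(.062,0),(.062,.04),(.072,-.06),(.072,0),(.072,.05)):
    w=np.array([np.r_[T+M@np.array([fx,fy/1000]),z] for fy in range(-40,90,2)]);p=w2px(c,w)
    print(z,fx,[(fy,int(g[int(v-1):int(v+2),int(u)].mean())) for fy,(u,v) in zip(range(-40,90,2),p) if 0<u<559 and 1<v<418 and (fy<-15 or 14<fy<34 or fy>44)])
hsv=cv2.cvtColor(im,cv2.COLOR_RGB2HSV);
# bar near end
p=w2px(c,[np.r_[T+M@np.array([fx/1000,.035]),.062] for fx in range(-170,-100,3)]);print([(fx,int(g[int(v),int(u)-1:int(u)+2].mean())) for fx,(u,v) in zip(range(-170,-100,3),p)])
plates(c,im,.072)
E
```

```text
time_s: 45.18
eef_pos: [0.417, 0.2038, 0.2238]
eef_rot: [0.001, 0.039, 0.999, 0.0]
wrist_force: [0.3, -0.1, -0.5]
opening: -0.0
grasp_force: 0.0
0.062 -0.12 [(-40, 178), (-38, 180), (-36, 183), (-34, 184), (-32, 184), (-30, 182), (-28, 180), (-26, 182), (-24, 179), (-22, 178), (-20, 175), (-18, 175), (-16, 173), (16, 101), (18, 103), (20, 102), (22, 99), (24, 64), (26, 106), (28, 173), (30, 182), (32, 182), (46, 174), (48, 56), (50, 54), (52, 55), (54, 114), (56, 178), (58, 180), (60, 181), (62, 183), (64, 185), (66, 184), (68, 183), (70, 183), (72, 186), (74, 178), (76, 146), (78, 158), (80, 162), (82, 162), (84, 159), (86, 159), (88, 158)]
0.062 -0.085 [(-40, 73), (-38, 80), (-36, 79), (-34, 80), (-32, 80), (-30, 82), (-28, 81), (-26, 81), (-24, 80), (-22, 81), (-20, 81), (-18, 82), (-16, 82), (16, 46), (18, 44), (20, 43), (22, 46), (24, 41), (26, 119), (28, 177), (30, 182), (32, 178), (46, 171), (48, 55), (50, 54), (52, 52), (54, 67), (56, 173), (58, 176), (60, 180), (62, 181), (64, 180), (66, 181), (68, 179), (70, 182), (72, 183), (74, 175), (76, 96), (78, 77), (80, 77), (82, 76)
[... 2046 characters left out ...]
0), (-20, 14), (-18, 10), (-16, 13), (16, 10), (18, 11), (20, 10), (22, 14), (24, 10), (26, 14), (28, 12), (30, 8), (32, 9), (46, 12), (48, 14), (50, 1), (52, 12), (54, 14), (56, 12), (58, 9), (60, 14), (62, 12), (64, 13), (66, 14), (68, 14), (70, 9), (72, 12), (74, 14), (76, 12), (78, 7), (80, 13), (82, 13), (84, 15), (86, 17), (88, 17)]
[(-170, 162), (-167, 159), (-164, 165), (-161, 158), (-158, 147), (-155, 152), (-152, 155), (-149, 156), (-146, 158), (-143, 64), (-140, 174), (-137, 177), (-134, 175), (-131, 176), (-128, 177), (-125, 177), (-122, 176), (-119, 176), (-116, 174), (-113, 174), (-110, 174), (-107, 175), (-104, 174), (-101, 173)]
[460.4 188.5] [50. 87.] 85.1 (239, 190, 56, 90)
```

View pics/w9.png

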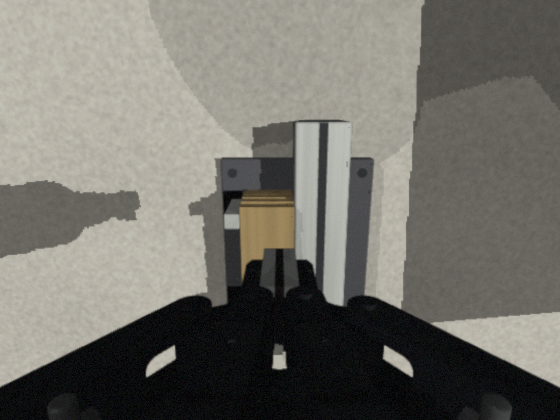

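The bar is flush: it spans y=25.5–75.5 mm with its centre at x≈-22 mm, and the pile sits against the post. Next is the weight: hover above it and locate it with the wrist camera.

Run:
```python
from h import *
im,ct=snap("top");p=px2w(ct,(393,252),.04)[0];print(p); go(p[0]-.0,p[1],.16,90)
```

```text
[ 0.46667253 -0.41242349  0.04      ]
go [ -9.77 -61.11   6.26] roll -4.4 | now [0.4166 0.2045 0.2225] tooly 85.57 t 45.3 dist rows 14.9
```

```bash
python3 -m pendant '[[-0.5,-4.1,0,-4.4],[-1.2,-8.1,0,-4.4],[-1.9,-12.1,0,-4.4],[-2.6,-16.1,0,-4.4],[-3.3,-20.1,0,-4.4],[-4,-24.1,0,-4.4],[-4.7,-28.1,0,-4.4],[-5.4,-32.1,0,-4.4],[-6.1,-36.1,0,-4.4],[-6.8,-40.1,0,-4.4],[-7.5,-44.1,0,-4.4],[-8.2,-48.1,0,-4.4]]' 0.6 | egrep pos;  python3 -m pendant '[[-0.3,-4,0,0],[-0.6,-8,0,0],[-0.9,-12,2,0],[-0.9,-13,2,0],[-0.9,-13,2,0],[-0.9,-13,2,0],[-0.9,-13,2,0]]' | egrep pos
python3 - <<'E'
from h import *
im,c=snap("wrist","w10.png");np.savez('v8',im=im,K=c[0],k=c[1],T=c[2])
bg=np.median(im[60:200,150:420].reshape(-1,3),0);print(bg)
g=im.max(2); s=im.max(2).astype(int)-im.min(2)
m=((g<115)).astype(np.uint8); m[300:]=0
n,l,stt,cen=cv2.connectedComponentsWithStats(m)
for i in range(1,n):
    if stt[i,4]>150: print(stt[i],np.round(cen[i],1),px2w(c,cen[i],.04)[0].round(4))
print(w2px(c,[.467,-.412,.04]));go(.467,-.412,.1,90)
E
```

```text
eef_pos: [0.4617, -0.283, 0.2215]
eef_pos: [0.4709, -0.4101, 0.2027]
[148. 144. 135.]
[    0     0   529   246 47202] [158.9  76.5] [ 0.3768 -0.5109  0.04  ]
[ 230  158   76   47 2626] [271.  179.8] [ 0.4646 -0.4175  0.04  ]
[ 150  224   72   76 2622] [193.3 273.5] [ 0.5579 -0.4941  0.04  ]
[ 309  251  100   49 2802] [352.2 281.5] [ 0.5667 -0.3379  0.04  ]
[[277.07141822 182.40015966]]
go [ 0.41 -0.21 10.34] roll 0.1 | now [ 0.4711 -0.41    0.2034] tooly 90.07 t 46.9 dist rows 2.5
```

Run:
```python
from h import *
v=np.load("v8.npz");im=v["im"];g=im.mean(2)
print("     "+" ".join("%3d"%u for u in range(216,332,4)))
for r in range(116,226,4): print(r,"|"," ".join("%3d"%g[r:r+3,u:u+3].mean() for u in range(216,332,4)))
c=(v["K"],float(v["k"]),v["T"])
for z in(0,.04,.068): print(z,349*.02/(c[2][2,3]-z))
```

```text
216 220 224 228 232 236 240 244 248 252 256 260 264 268 272 276 280 284 288 292 296 300 304 308 312 316 320 324 328
116 | 139 139 139 142 142 139 140 136 125 134 139 145 142 140 140 142 142 144 146 146 138 143 140 144 142 142 138 137 149
120 | 145 139 142 139 141 143 137 138 133 138 138 142 138 137 143 144 144 146 144 147 146 143 141 145 135 136 135 143 142
124 | 141 141 141 139 142 142 140 141 141 144 145 142 133 137 143 143 140 142 142 141 140 141 143 138 140 138 139 146 146
128 | 141 144 137 139 143 143 138 136 138 140 146 144 143 141 141 144 148 144 148 142 137 142 141 138 139 138 140 142 142
132 | 141 144 144 146 144 142 142 139 142 144 145 145 141 136 140 137 139 140 142 146 145 142 142 138 141 137 137 139 142
136 | 147 149 145 140 136 138 142 137 139 143 147 140 137 138 142 142 142 139 139 141 145 142 148 142 141 143 137 140 141
140 | 139 141 143 144 141 138 140 137 142 145 146 144 146 143 143 145 140 138 139 143 142 143 151 141 143 143 144 144 142
144 | 144 140 141 141 141 143 145 146 146 143 138 145 141 145 144 143 144 145 143 145 146 145 146 145 142 144 144 144 146
148 | 14
[... 1799 characters left out ...]
28 129 131 129 131 137
208 | 145 149 141 148 146 142 146 149 147 148 147 145 146 147 146 144 143 143 131 128 126 130 128 126 128 132 131 128 131
212 | 146 145 143 147 146 147 147 147 146 142 145 149 146 143 142 141 143 143 147 132 131 131 126 127 125 132 128 128 130
216 | 146 147 143 145 145 141 143 144 149 144 143 142 143 146 145 145 143 142 145 145 131 128 126 128 130 133 127 127 130
220 | 142 141 142 147 141 144 143 141 145 145 144 146 146 150 147 144 142 148 148 144 137 130 126 124 125 129 133 129 129
224 | 141 143 143 143 139 143 147 146 146 146 142 143 146 143 143 144 142 149 149 150 146 149 135 130 127 127 130 127 129
0 19.76053971567477
0.04 22.28400030638173
0.068 24.471546210550684
```

Run:
```python
from h import *
v=np.load("v8.npz");c=(v["K"],float(v["k"]),v["T"])
print(px2w(c,(286.5,190.5),.068)); p=px2w(c,(286.5,190.5),.068)[0]; go(p[0],p[1],.052,90)
```

```text
[[ 0.46822726 -0.40404334  0.068     ]]
go [ 0.28  0.58 15.14] roll 0.1 | now [ 0.4711 -0.41    0.2034] tooly 90.07 t 46.9 dist rows 3.6
```

```bash
python3 -m pendant '[[0.3,0.6,4,0],[0.3,0.6,8,0],[0.3,0.6,12,0],[0.3,0.6,14,0],[0.3,0.6,15.2,0],[0.3,0.6,15.2,0],[0.3,0.6,15.2,0],[0.3,0.6,15.2,0]]' 0.6 | egrep 'pos|ce: '; python3 -m pendant '[[0,0,0,0],[0,0,0,0],[0,0,0,0],[0,0,0,0],[0,0,0,0],[0,0,0,0]]' 0
python3 -c "
from h import *
go(.501,.1855,.20,85.6)"
```

```text
eef_pos: [0.4689, -0.4068, 0.0541]
wrist_force: [1.2, -0.4, 0.7]
grasp_force: 0.0
time_s: 48.08
eef_pos: [0.4684, -0.4063, 0.0535]
eef_rot: [0.001, 0.0, 1.0, -0.001]
wrist_force: [-1.4, 2.8, 7.5]
opening: 0.212
grasp_force: 58.5
go [ -3.26  59.16 -14.74] roll 4.4 | now [ 0.4684 -0.4063  0.0535] tooly 89.97 t 48.1 dist rows 14.6
```

```bash
python3 -m pendant '[[0,0,-3,0],[0,0,-7,0],[0,1,-11,0],[0,3,-14.5,0],[0,7,-14.7,0],[-0.3,11,-14.7,2],[-0.6,15,-14.7,4.4],[-0.9,19,-14.7,4.4],[-1.2,23,-14.7,4.4],[-1.5,27,-14.7,4.4],[-1.8,31,-14.7,4.4],[-2,35,-14.7,4.4]]' 0
python3 -c "
from h import *
go(.501,.1855,.20,85.6)"
```

```text
time_s: 49.08
eef_pos: [0.487, -0.0538, 0.1984]
eef_rot: [-0.0, 0.039, 0.999, 0.0]
wrist_force: [1.3, 0.0, -4.1]
opening: 0.215
grasp_force: 59.5
go [ 0.46 23.96 -0.16] roll -0.1 | now [ 0.487  -0.0538  0.1984] tooly 85.54 t 49.1 dist rows 5.7
```

```bash
python3 -m pendant '[[0.1,4,-0.2,0],[0.2,8,-0.2,0],[0.3,12,-0.2,0],[0.4,16,-0.2,0],[0.4,20,-0.2,0],[0.4,23,-0.2,0],[0.4,24,0,0],[0.4,24,2,0],[0.4,24,4,0],[0.4,24,4,0],[0.4,24,4,0],[0.4,24,4,0]]' 0
python3 -c "
from h import *
go(.501,.1855,.125,85.6)"
```

```text
time_s: 50.08
eef_pos: [0.5026, 0.1835, 0.1593]
eef_rot: [0.0, 0.039, 0.999, 0.0]
wrist_force: [0.1, -0.3, -3.9]
opening: 0.217
grasp_force: 59.7
go [0.17 0.19 3.43] roll -0.1 | now [0.5026 0.1835 0.1593] tooly 85.54 t 50.1 dist rows 0.8
```

```bash
python3 -m pendant '[[0.1,0.15,1.2,0],[0.1,0.15,2.2,0],[0.1,0.15,2.8,0],[0.1,0.15,3.1,0],[0.1,0.15,3.3,0],[0.1,0.15,3.3,0]]' 0 | egrep 'pos|ce: ';  python3 -m pendant '[[0,0,0.1,0],[0,0,0.2,0],[0,0,0.2,0]]' 0 | egrep 'pos|ce: '
```

```text
eef_pos: [0.5016, 0.1855, 0.1258]
wrist_force: [-0.6, -0.4, -2.1]
grasp_force: 59.9
eef_pos: [0.5026, 0.1857, 0.1257]
wrist_force: [-3.6, -0.2, 9.5]
grasp_force: 61.4
```

Contact. I'll release, go straight up, move aside and check.

```bash
python3 -m pendant '[[0,0,0,0],[0,0,0,0],[0,0,0,0],[0,0,0,0],[0,0,-2,0],[0,0,-5,0],[0,0,-9,0],[3,0,-12,0],[6,0,-14,0],[6,0,-14,0],[6,0,-14,0],[6,0,-14,0]]' 0.6
python3 - <<'E'
from h import *
T=np.array([.501,.1855]);a=np.radians(-4.4);M=np.array([[np.cos(a),-np.sin(a)],[np.sin(a),np.cos(a)]])
im,c=snap("wrist","w11.png");g=im.mean(2)
W=lambda fx,fy,z:np.r_[T+M@np.array([fx,fy])/1000,z]
for fx in(-120,-85):
    r=range(16,84,2);p=w2px(c,[W(fx,f,.062) for f in r]);print(fx,[(f,int(g[int(v-1):int(v+2),int(u)].mean())) for f,(u,v) in zip(r,p) if f<32 or f>70])
# weight knob top at z .072+.068
for fy in(0,):
    r=range(-30,31,2);p=w2px(c,[W(f,0,.140) for f in r]);print("knob x",[(f,int(g[int(v),int(u)-1:int(u)+2].mean())) for f,(u,v) in zip(r,p)])
    p=w2px(c,[W(0,f,.140) for f in r]);print("knob y",[(f,int(g[int(v)-1:int(v)+2,int(u)].mean())) for f,(u,v) in zip(r,p)])
plates(c,im,.072)
E
```

```text
time_s: 51.83
eef_pos: [0.4416, 0.1901, 0.2632]
eef_rot: [0.0, 0.039, 0.999, -0.0]
wrist_force: [-0.0, -0.1, -0.5]
opening: 0.6
grasp_force: 0.0
-120 [(16, 94), (18, 95), (20, 95), (22, 96), (24, 56), (26, 116), (28, 175), (30, 181), (72, 184), (74, 176), (76, 149), (78, 150), (80, 151), (82, 150)]
-85 [(16, 42), (18, 43), (20, 44), (22, 48), (24, 47), (26, 99), (28, 169), (30, 178), (72, 180), (74, 172), (76, 85), (78, 77), (80, 78), (82, 77)]
knob x [(-30, 69), (-28, 119), (-26, 119), (-24, 122), (-22, 119), (-20, 74), (-18, 57), (-16, 55), (-14, 55), (-12, 55), (-10, 101), (-8, 123), (-6, 116), (-4, 117), (-2, 117), (0, 117), (2, 120), (4, 116), (6, 117), (8, 117), (10, 112), (12, 118), (14, 120), (16, 119), (18, 119), (20, 120), (22, 118), (24, 121), (26, 119), (28, 118), (30, 117)]
knob y [(-30, 9), (-28, 28), (-26, 72), (-24, 71), (-22, 72), (-20, 82), (-18, 119), (-16, 119), (-14, 114), (-12, 108), (-10, 84), (-8, 104), (-6, 117), (-4, 118), (-2, 118), (0, 120), (2, 118), (4, 118), (6, 116), (8, 117), (10, 116), (12, 112), (14, 103), (16, 102), (18, 100), (20, 109), (22, 143), (24, 146), (26, 137), (28, 137), (30, 140)]
[497.2 185.6] [ 50. 150.] 85.5 (255, 161, 50, 138)
```

```bash
python3 -c "
from bench import workorder
print(workorder.hand_in())"
```

```text
the job is handed in; nothing more can be done
None
```

I handed the job in at about 52 s: five plates are stacked at the seat (top about 72 mm, marker middle about 69 mm), the profile is flush against them and the weight stands on the middle, but no spare plate is left because only five were there and all five were needed.

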